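# Lay out the slide-staining station

### The arm

A 7-joint arm with a two-finger parallel gripper is mounted at the origin on a cart in front of the work surface, level with it; the furniture and walls round the work are solid. World frame = base frame: x ahead of the robot, y to its left, z up, the work surface at z = 0. Lengths are in m, angles in rad, forces in N, time in s.
With the tool pointing down it reaches from about 0.35 to 0.9 m from the base axis. Payload 19.9 kg.
Tool frame: the origin (TCP) lies at the very end of the fingers, on their centre line; the grasp point (between the pads) lies 19 mm behind it; z points along the fingers, y is the line along which they close (so a half turn about z gives the same grasp; the last joint's range is limited). The gripper opens to 85 mm and grips with 20 to 120 N. Pads are 22 mm wide; open, the fingers measure 114 mm over their backs; the gripper's body (76 mm by 85 mm) begins 54 mm behind the grasp point. The pads swing forward as they close: fully open they stand 13 mm farther back than shut.
Start: joints at [1.226, 0.417, -0.01, 1.614, 0.005, 1.111, -0.053], TCP at [0.187, -0.596, 0.205] pointing down, gripper open.
Joint ranges: [-2.81, 2.81], [-0.39, 2.02], [-1.27, 1.25], [0.06, 2.57], [-1.19, 4.33], [0.19, 2], [-2.82, 2.82]. Speed limits (rad/s): [1.89, 1.89, 2.39, 2.39, 3.01, 3.01, 3.01].

### API

Orientations are given as a unit quaternion [w, x, y, z].
In Python, from rig import observe, grab_frame, sign_off gives the robot as it stands.
- The arm moves only by the tool move_arm, never from a script. Its argument "rows" is a list of rows, each an object of numbers: "dx", "dy", "dz": the shift along the tool's x, y, z in cm; "ax", "ay", "az": the turn, a rotation vector about the tool's x, y, z in degrees; "hand": the gripper's target within -1 to 1 (fully open at 1, half-way at 0, shut at -1). In form: [{"dx": .., "dy": .., "dz": .., "ax": .., "ay": .., "az": .., "hand": ..}, ...]. A call has 1 to 8 rows; each row shifts and turns the commanded pose from where the row before left it, along the tool's axes as they then stand; what a row does not reach is not made up. A row lasts 1/8 s, in which the tool goes at most 62.5 mm and 10.7 degrees, less where a joint would pass 70% of its speed; a pose out of reach is approached as far as the arm can. A call is refused whole if a number of a shift passes 6.25 or a number of a turn 10.7, either way. A call with a gripper value outside its range is refused whole. The fingers move at their own pace and stop on an object; "newtons" is the grip in N (left out, the last holds). Time passes only in rows, so rows that do not move let the fingers close. It gives the time, the measured TCP pose, the force, the opening and the grip force at its end, in the units of the state.
- observe(): the state, without advancing time (a new reading comes with each control period).
- grab_frame(name): name is "scene" or "top" or "wrist"; returns a dict with "frame" (384x512x3 uint8, red, green, blue), "mtx" (3x3 intrinsics, pixels), "D" ([k1, k2, p1, p2, k3] as OpenCV has them; the pictures are not rectified), "eye" and "attitude" of the camera in the world. Camera axes: x right, y down, z forward; pixel columns grow to the right and rows downward; lengths in m; the calibration is good to about 2 mm. A picture is of the moment at which its call begins. There is no depth.
- sign_off(): hands the job in; it is judged then, once.
The state is a dict: "t": time; "joint_positions": joint angles; "joint_velocities": joint speeds; "joint_torque": joint torques, N m; "tool_pos": TCP position; "tcp_rot": TCP orientation; "wrist_force": force on the tool from outside, world axes, zero at the start; "torque": the same for the moment, N m; "grip_width": finger opening in m; "gripper_force": force on a finger pad.
Only numpy, scipy, OpenCV 4.12 (cv2) and the standard library are available. Lean on these libraries where they do the work, as an engineer would, in place of code of your own. Each camera call takes 0.05 s, during which the arm holds its last target. There are 200 camera calls.

### The job

Set out the slide-staining station: put the timer on the middle of the blue slide box's lid, and stand the ointment pot on the worktop to the right of the box as you see it, in line with the box's long axis and leaving about 9 cm clear between the box's end and the pot. Stand the brown dropper bottle in the middle of that gap, in the same line, and lay the marker pen lengthwise along the middle of the purple notebook. Everything stands upright on its base (the pen lies flat), let go and at rest, and the syringe and scissors are left where they are.

Things in the scene. Friction and masses are not known exactly. Their poses are not given: they have to be found in the camera images.
- slide_box: Closed blue specimen slide box, fixed, 88 x 150 x 35 mm (x, y, z); flat lid, does not open. Origin: centre of the underside, on the worktop. Its x axis runs to its back (the long side away from the robot), y to its left-hand end, z up; it may be turned up to 0.2 rad. Lid top at z = 35 mm; the ends are at y = +-75 mm; its right-hand end, seen from the robot, is at y = -75 mm.
- lab_pad: Purple notebook lying flat, fixed, 148 mm long (along its own x axis), 109 mm wide with its wire spiral (along y), lying with its long side roughly across the robot's view and the spiral on the far side; its cover is 11 mm above the worktop, the spiral stands to 14 mm. Origin: underside of the notebook, at the middle; y points to the spiral side (away from the robot), x to the robot's right. The cover spans x = +-73 mm, y = -54 to +49 mm.
- lab_timer: Wind-up timer: white square base with rounded corners, 64 x 64 mm and 24 mm high, under a red round dial 52 mm across, 43 mm high in all, 0.09 kg; the dial does not turn. Origin: centre of the underside; z up, x and y square to the base's sides. Grasp the base's sides.
- ointment_pot: Round ointment pot, cream lid and red-banded label, 63 mm across, 34 mm high, 0.07 kg, upright. Origin: centre of the underside, z up. The lid is fixed.
- dropper_bottle: Brown dropper bottle with a black rubber-bulb top, upright: body 33 mm across to about 60 mm up, 102 mm high in all, 0.07 kg. Origin: centre of the underside, z up.
- marker: Marker pen with white barrel and red cap, lying flat, 135 mm long (along its own y axis), 17 mm wide, 16 mm thick, about 0.02 kg. Origin: middle of its length, on its underside; z up as built.
- syringe: White syringe with a blue cap, lying at the left, 133 mm long (along its y), 14 mm wide, 22 mm high. A bystander: leave it. Origin: middle of its underside.
- scissors: Scissors with blue handles lying at the right, 199 mm long (along its y), 78 mm wide, 9 mm thick. A bystander: leave them. Origin: middle of the underside.
There are look-alikes about, which are no part of the job. There is more than one size of the dropper_bottle; the job needs the largest.

How it is judged:
By the outcome, as a careful person would: the job done as asked, in the order asked, and still so for the second after the job is handed in, with the robot touching nothing.
It also fails if it takes over 128 s, if anything falls off the work surface, if the arm or the gripper's body presses on something with over 40 N, if the wrist force passes 120 N, or if a joint passes its speed limit or range.

## Working session

There is one attempt and no reset: what is moved stays moved. The work goes in short steps, Python scripts to look and compute and a tool call to move; the robot and the scene stay as the last step left them, time stands still between calls to the robot, and variables do not carry over. Pictures are saved under pics/ and viewed, at most 14 in all, crops included, and the job is handed in when it is done.

Besides the shell and the picture viewer there is one more tool, called as name([rows], argument=value, ...), one row to a line, values as JSON. move_arm: Moves the arm, as the interface text tells. Its arguments: {"type":"object","properties":{"rows":{"type":"array","items":{"type":"object","properties":{"dx":{"type":"number"},"dy":{"type":"number"},"dz":{"type":"number"},"ax":{"type":"number"},"ay":{"type":"number"},"az":{"type":"number"},"hand":{"type":"number"}}}},"newtons":{"type":"number"}},"required":["rows"]}

```bash
ls; mkdir -p pics; cat > h.py <<'E'
import numpy as np, cv2
from scipy.spatial.transform import Rotation as R
from rig import observe, grab_frame, sign_off
def q(v): return R.from_quat([v[1],v[2],v[3],v[0]])
def rot(a):
    a=np.array(a,float)
    return a if a.shape==(3,3) else q(a).as_matrix()
def ray(f,u,v):
    p=cv2.undistortPoints(np.array([[[u,v]]],float),np.array(f["mtx"],float),np.array(f["D"],float))[0,0]
    return np.array(f["eye"],float), rot(f["attitude"])@np.array([p[0],p[1],1.])
def onz(f,u,v,z):
    o,d=ray(f,u,v); return o+d*(z-o[2])/d[2]
def tri(f1,p1,f2,p2):
    o1,d1=ray(f1,*p1);o2,d2=ray(f2,*p2)
    s=np.linalg.lstsq(np.c_[d1,-d2],o2-o1,rcond=None)[0]
    a,b=o1+s[0]*d1,o2+s[1]*d2
    return (a+b)/2,np.linalg.norm(a-b)
def proj(f,P):
    M=rot(f["attitude"]).T
    return cv2.projectPoints(np.array(P,float).reshape(-1,3),cv2.Rodrigues(M)[0],-M@np.array(f["eye"],float),np.array(f["mtx"],float),np.array(f["D"],float))[0][:,0]
def save(f,n,box=None,s=1):
    im=f["frame"][:,:,::-1]
    if box: im=im[box[1]:box[3],box[0]:box[2]]
    cv2.imwrite("pics/"+n,cv2.resize(im,None,fx=s,fy=s,interpolation=cv2.INTER_CUBIC))
E
python3 - <<'E'
from h import *
import pickle
o=observe();print({k:np.round(v,3) for k,v in o.items()})
for n in("scene","top"):
    f=grab_frame(n);save(f,n+"0.png",s=1.56);pickle.dump(f,open(n+"0.pkl","wb"));print(f["eye"],f["attitude"],f["mtx"],f["D"])
E
```

```text
pics
{'t': np.float64(0.0), 'joint_positions': array([ 1.226,  0.418, -0.01 ,  1.614,  0.005,  1.111, -0.053]), 'joint_velocities': array([ 0.001, -0.001,  0.002,  0.002,  0.001,  0.   ,  0.002]), 'joint_torque': array([-2.0000e-03, -8.6445e+01,  6.7800e-01, -4.3490e+01,  1.9000e-02,
        7.0000e-03, -0.0000e+00]), 'tool_pos': array([ 0.187, -0.596,  0.204]), 'tcp_rot': array([-0.001,  0.988,  0.151, -0.   ]), 'wrist_force': array([-0.405, -0.536, -0.332]), 'torque': array([ 0.005,  0.009, -0.025]), 'gripper_force': np.float64(0.0), 'grip_width': np.float64(0.085)}
[-0.46773089  0.60376454  0.80154985] [ 0.24387081 -0.42957072  0.75783572 -0.42624059] [[457.40188986   0.         254.46399874]
 [  0.         457.40188986 190.66802546]
 [  0.           0.           1.        ]] [-0.13396964  0.          0.          0.          0.        ]
[ 0.48603382 -0.00758595  1.0889637 ] [ 0.03043276 -0.69764795  0.71442674 -0.04422244] [[363.94468308   0.         257.44719508]
 [  0.         363.94468308 187.87339576]
 [  0.           0.           1.        ]] [-0.00190169  0.          0.          0.          0.        ]
```

View pics/scene0.png

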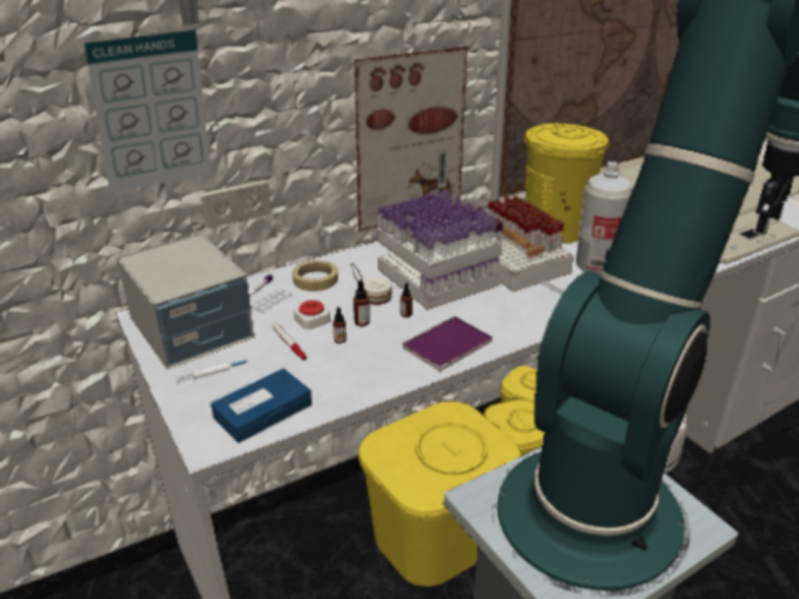

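View pics/top0.png

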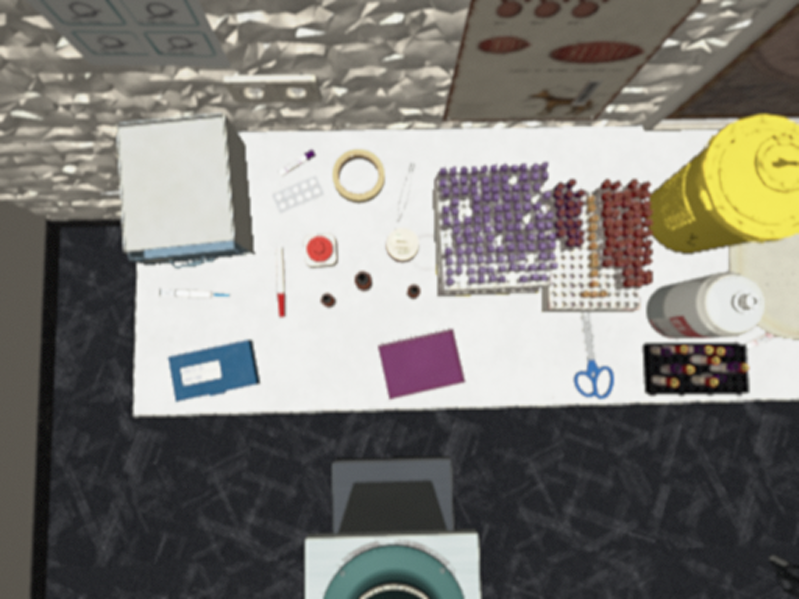

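Scene view, in picture pixels scaled by 1.56: the box is at (262,405), the timer (312,312), the pot (377,290), the marker (290,342) and the notebook (447,342). There are three bottles at (340,325), (361,303) and (406,300). The bottle candidates in the top view are (328,300), (363,281) and (413,291). The middle one looks largest. The tape ring at (358,175) could be taken for the pot, and the capped tube at (297,162) and the syringe at (195,293) for the marker. I'll check with one close crop and measure.

```bash
python3 - <<'E'
from h import *
import pickle
T=pickle.load(open("top0.pkl","rb"));S=pickle.load(open("scene0.pkl","rb"))
a=T["frame"][135:270,80:310,::-1];b=S["frame"][155:285,130:325,::-1]
a=cv2.resize(a,(780,458),interpolation=2);b=cv2.resize(b,(780,520),interpolation=2)
cv2.imwrite("pics/crA.png",a);cv2.imwrite("pics/crB.png",b)
def blobs(f,lo,hi,nm,amin=25):
    hsv=cv2.cvtColor(f["frame"],cv2.COLOR_RGB2HSV)
    m=cv2.inRange(hsv,np.array(lo),np.array(hi))
    m=cv2.morphologyEx(m,cv2.MORPH_CLOSE,np.ones((3,3)))
    n,l,st,c=cv2.connectedComponentsWithStats(m)
    out=[]
    for i in range(1,n):
        if st[i,4]>amin:
            cn=cv2.findContours((l==i).astype(np.uint8),0,2)[0][0]
            out.append(i);print(nm,np.round(c[i],1),st[i].tolist(),np.round(cv2.boxPoints(cv2.minAreaRect(cn)),1).tolist() if st[i,4]>800 else "")
for f,n in((T,"T"),(S,"S")):
    blobs(f,(95,120,40),(115,255,255),n+"blue",100)
    blobs(f,(140,80,40),(165,255,255),n+"purple",300)
    blobs(f,(0,150,120),(6,255,255),n+"red"); blobs(f,(174,150,120),(180,255,255),n+"red2")
    blobs(f,(0,0,0),(180,255,70),n+"dark",30) if n=="T" else None
E
```

```text
Tblue [139.4 236.6] [109, 219, 56, 37, 1034] [[107.69999694824219, 229.5], [159.6999969482422, 218.60000610351562], [165.3000030517578, 245.6999969482422], [113.30000305175781, 256.5]]
Tpurple [269.6 233. ] [244, 212, 53, 43, 1580] [[242.6999969482422, 222.0], [289.20001220703125, 211.5], [296.5, 243.8000030517578], [250.0, 254.39999389648438]]
Tred [204.5 159.3] [198, 153, 14, 14, 167] 
Tred [180.1 194.5] [179, 189, 3, 13, 35] 
Tdark [478.5  55.4] [429, 3, 83, 72, 2234] [[429.0, 74.0], [510.6000061035156, 2.5], [545.7000122070312, 42.599998474121094], [464.1000061035156, 114.0999984741211]]
Tdark [310.3  29.7] [307, 27, 8, 6, 32] 
Tdark [363.7  35.8] [353, 30, 30, 10, 106] 
Tdark [400.7  35.1] [387, 31, 24, 8, 62] 
Tdark [376.3  57.9] [371, 53, 11, 11, 39] 
Tdark [356.3  64.7] [348, 61, 19, 11, 84] 
Tdark [245.5 305.6] [19, 141, 493, 243, 58091] [[19.0, 383.0], [19.0, 141.0], [511.0, 141.0], [511.0, 383.0]]
Tdark [232.1 178.5] [229, 176, 7, 6, 33] 
Tdark [445.2 237.3] [413, 221, 66, 32, 1338] [[413.0, 221.0], [478.0, 221.0], [478.0, 252.0], [413.0, 252.0]]
Tdark [251.3 325.5] [217, 308, 69, 34, 1962] [[216.1999969482422, 309.20001220703125], [284.20001220703125, 307.3999938964844], [285.1000061035156, 340.0], [217.0, 341.79998779296875]]
Tdark [255.1 374.5] [228, 369, 52, 15, 239] 
Tdark [252.2 381.4] [236, 379, 33, 5, 122] 
Sblue [168.4 259.4] [136, 237, 63, 46, 1292] [[134.1999969482422, 259.3999938964844], [188.1999969482422, 232.39999389648438], [201.0, 258.0], [147.0, 285.0]]
Spurple [275.2 136.5] [246, 125, 62, 26, 785] 
Spurple [286.3 218.7] [260, 204, 54, 30, 863] [[259.3999938964844, 219.8000030517578], [303.1000061035156, 197.0], [313.79998779296875, 217.60000610351562], [270.1000061035156, 240.39999389648438]]
Sred [199.3 197. ] [193, 193, 14, 9, 94] 
Sred [190.4 224.5] [187, 221, 8, 8, 28]
```

View pics/crA.png

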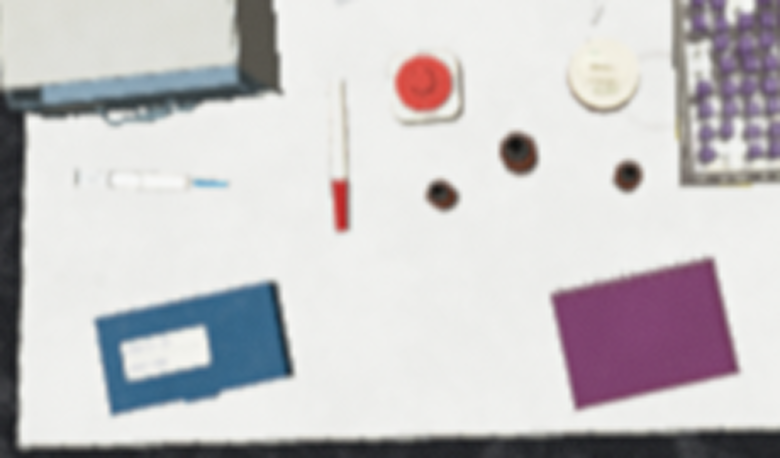

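View pics/crB.png

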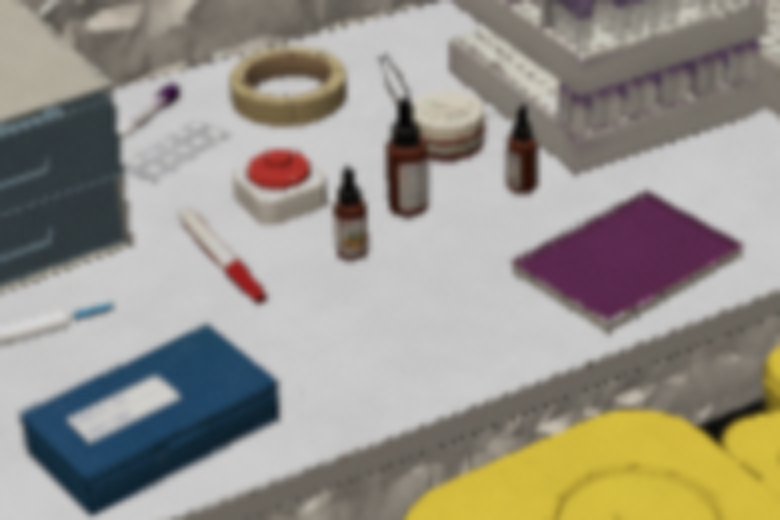

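crA confirms the choice: the bottle at (518,153) is clearly the largest of (442,194), (518,153) and (628,175). The timer is at (426,85), the pot (603,75), the marker (341,155), the box (195,345) and the notebook (645,333). Triangulating next.

```bash
cat > m0.py <<'E'
from h import *
import pickle
T=pickle.load(open("top0.pkl","rb"));S=pickle.load(open("scene0.pkl","rb"))
A=lambda u,v:(80+u/3.391-.3,135+v/3.391-.3)
B=lambda u,v:(130+u/4-.4,155+v/4-.4)
for n,a,b in [("boxL",(97,320),(24,412)),("boxBR",(271,284),(207,327)),("boxFR",(286,376),(278,384)),("boxFL",(112,413),(92,477)),
 ("dial",(424,83),(279,167)),("bulb",(517,143),(403,103)),("pot",(603,75),(449,113)),("padFR",(738,372),(742,247)),("padFL",(577,409),(609,330)),("padBL",(553,294),(515,267)),("padBR",(714,259),(648,194)),
 ("capend",(342,231),(259,299)),("tail",(340,80),(187,213))]:
    p,e=tri(T,A(*a),S,B(*b));print(n,np.round(p,4),"gap",round(e,4))
z=lambda u,v,h:np.round(onz(T,*A(u,v),h),4)
print("lid corners z.035",[z(*c,.035) for c in[(97,320),(271,284),(286,376),(112,413)]])
print("pad z.011",[z(*c,.011) for c in[(738,372),(577,409),(553,294),(714,259)]])
print("timer",z(424,83,.043),"pot",z(603,75,.034),"bulb",z(517,143,.102),"pen",z(342,231,.01),z(340,80,.01))
print("timerbase corners z.024",[z(*c,.024) for c in[(392,56),(456,51),(463,117),(398,124)]])
E
python3 m0.py
```

```text
boxL [0.4892 0.3999 0.0359] gap 0.0014
boxBR [0.5166 0.256  0.0331] gap 0.004
boxFR [0.4376 0.2412 0.0311] gap 0.0014
boxFL [0.4103 0.3845 0.0336] gap 0.0038
dial [0.6863 0.1234 0.0323] gap 0.0007
bulb [0.6235 0.0415 0.0975] gap 0.0025
pot [ 0.6891 -0.0328  0.0338] gap 0.0016
padFR [ 0.4301 -0.1436  0.0107] gap 0.0013
padFL [ 0.4019 -0.0032  0.0046] gap 0.0005
padBL [0.5017 0.0156 0.0071] gap 0.0003
padBR [ 0.5288 -0.1255  0.0108] gap 0.0003
capend [0.5613 0.1992 0.0085] gap 0.0012
tail [0.6951 0.2007 0.0094] gap 0.0016
lid corners z.035 [array([0.4889, 0.3996, 0.035 ]), array([0.5156, 0.2537, 0.035 ]), array([0.4382, 0.2409, 0.035 ]), array([0.4112, 0.3857, 0.035 ])]
pad z.011 [array([ 0.4305, -0.1431,  0.011 ]), array([ 0.4026, -0.003 ,  0.011 ]), array([0.5017, 0.0156, 0.011 ]), array([ 0.5287, -0.1256,  0.011 ])]
timer [0.6841 0.1218 0.043 ] pot [ 0.6895 -0.0321  0.034 ] bulb [0.6223 0.0402 0.102 ] pen [0.5609 0.1984 0.01  ] [0.6946 0.1999 0.01  ]
timerbase corners z.024 [array([0.7122, 0.1518, 0.024 ]), array([0.7155, 0.0959, 0.024 ]), array([0.6569, 0.0905, 0.024 ]), array([0.652, 0.147, 0.024])]
```

move_arm([
  {"dx": 3.9, "dy": -3.1, "hand": 1},
  {"dx": 3.9, "dy": -3.1},
  {"dx": 3.9, "dy": -3.1},
  {"dx": 3.9, "dy": -3.1},
  {"dx": 3.9, "dy": -3.1},
  {"dx": 3.9, "dy": -3.1},
  {"dx": 3.9, "dy": -3.1},
  {"dx": 3.9, "dy": -3.1},
])

```text
invalid input
```

```bash
cat >> h.py <<'E'
def to(x,y,z,h=None,o=None):
    "shift (cm) in current tool axes to a world point, then az (deg) to heading h of tool x; also the shift if the turn is done first"
    o=o or observe(); r=rot(o["tcp_rot"]); d=r.T@(np.array([x,y,z])-o["tool_pos"])*100
    hd=np.degrees(np.arctan2(r[1,0],r[0,0])); az=0 if h is None else (hd-h+180)%360-180
    d2=R.from_euler("z",az,degrees=True).as_matrix().T@d
    print("t",round(float(o["t"]),2),"pos",np.round(o["tool_pos"],4),"hdg",round(hd,1),"tilt",np.round(r[:,2],3),"width",round(float(o["grip_width"]),4),"F",np.round(o["wrist_force"],1),"j",np.round(o["joint_positions"],2))
    print("  shift",np.round(d,2),"az",round(az,1),"shift after turn",np.round(d2,2))
E
python3 -c "
from h import *
to(.64,.122,.22,4)"
```

```text
t 0.1 pos [ 0.1869 -0.5961  0.2043] hdg 17.4 tilt [-0.     0.001 -1.   ] width 0.0858 F [-0.4  0.3 -0. ] j [ 1.23  0.42 -0.01  1.61  0.    1.11 -0.05]
  shift [ 64.72 -54.97  -1.51] az 13.4 shift after turn [ 50.21 -68.47  -1.51]
```

move_arm([
  {"dx": 3.9, "dy": -3.1, "dz": 0, "ax": 0, "ay": 0, "az": 0, "hand": 1},
  {"dx": 3.9, "dy": -3.1, "dz": 0, "ax": 0, "ay": 0, "az": 0, "hand": 1},
  {"dx": 3.9, "dy": -3.1, "dz": 0, "ax": 0, "ay": 0, "az": 0, "hand": 1},
  {"dx": 3.9, "dy": -3.1, "dz": 0, "ax": 0, "ay": 0, "az": 0, "hand": 1},
  {"dx": 3.9, "dy": -3.1, "dz": 0, "ax": 0, "ay": 0, "az": 0, "hand": 1},
  {"dx": 3.9, "dy": -3.1, "dz": 0, "ax": 0, "ay": 0, "az": 0, "hand": 1},
  {"dx": 3.9, "dy": -3.1, "dz": 0, "ax": 0, "ay": 0, "az": 0, "hand": 1},
  {"dx": 3.9, "dy": -3.1, "dz": 0, "ax": 0, "ay": 0, "az": 0, "hand": 1},
])

```text
t: 1.1
tool_pos: [0.4111, -0.2649, 0.2048]
tcp_rot: [-0.0, 0.988, 0.151, -0.0]
wrist_force: [0.8, -0.7, 1.3]
grip_width: 0.0853
gripper_force: 0.0
```

move_arm([
  {"dx": 3.9, "dy": -3.8, "dz": -0.2, "ax": 0, "ay": 0, "az": 0, "hand": 1},
  {"dx": 3.9, "dy": -3.8, "dz": -0.2, "ax": 0, "ay": 0, "az": 0, "hand": 1},
  {"dx": 3.9, "dy": -3.8, "dz": -0.2, "ax": 0, "ay": 0, "az": 0, "hand": 1},
  {"dx": 3.9, "dy": -3.8, "dz": -0.2, "ax": 0, "ay": 0, "az": 0, "hand": 1},
  {"dx": 3.9, "dy": -3.8, "dz": -0.2, "ax": 0, "ay": 0, "az": 0, "hand": 1},
  {"dx": 3.9, "dy": -3.8, "dz": -0.2, "ax": 0, "ay": 0, "az": 0, "hand": 1},
  {"dx": 3.9, "dy": -3.8, "dz": -0.2, "ax": 0, "ay": 0, "az": 7, "hand": 1},
  {"dx": 3.9, "dy": -3.8, "dz": -0.2, "ax": 0, "ay": 0, "az": 7, "hand": 1},
])

```text
t: 2.1
tool_pos: [0.6234, 0.1151, 0.2207]
tcp_rot: [0.0, 1.0, 0.028, -0.0]
wrist_force: [0.4, -0.7, 0.6]
grip_width: 0.0854
gripper_force: 0.0
```

```bash
python3 -c "
from h import *
import pickle
to(.684,.122,.10,4)
f=grab_frame('wrist');save(f,'w1.png',s=1.5);pickle.dump(f,open('w1.pkl','wb'));print(f['eye'],f['attitude'])
print(proj(f,[[.686,.122,.043],[.6235,.0415,.1]]))"
```

```text
t 2.1 pos [0.6234 0.1151 0.2207] hdg 3.2 tilt [-0. -0. -1.] width 0.0854 F [ 0.4 -0.7  0.6] j [ 0.07  0.45 -0.4   1.56  0.19  1.17 -1.89]
  shift [ 6.1  -0.36 12.07] az -0.8 shift after turn [ 6.1  -0.27 12.07]
[0.69965744 0.11895408 0.39006665] [ 0.1089527   0.71824221 -0.67953297 -0.10243228]
[[248.84422842 106.91963261]
 [334.92989726 187.28083888]]
```

View pics/w1.png

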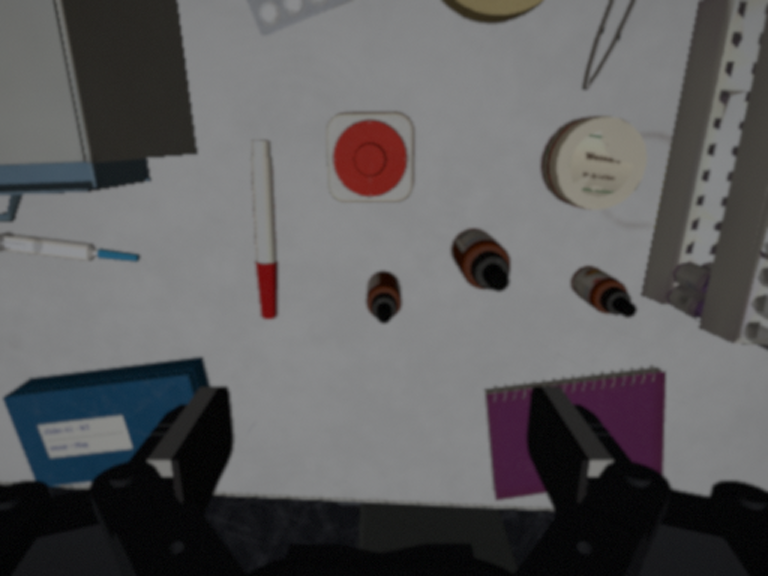

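The wrist view shows the timer at (370,158), the pot lid (598,162), the large bottle's bulb (492,276), the marker from (261,140) to (269,317), the box and the notebook. Refining positions by rays.

```bash
cat > m1.py <<'E'
from h import *
import pickle
T=pickle.load(open("top0.pkl","rb"));W=pickle.load(open("w1.pkl","rb"))
A=lambda u,v:(80+u/3.391-.3,135+v/3.391-.3)
C=lambda u,v:(u/1.5-.2,v/1.5-.2)
for n,a,c in [("dial",(424,83),(370,157)),("bulb",(517,143),(494,278)),("pot",(603,75),(598,162)),("boxBR",(271,284),(190,376)),("boxBL",(97,320),(24,398)),("capend",(342,231),(269,318)),("tail",(340,80),(261,140)),("padBR",(714,259),(662,371))]:
    p,e=tri(T,A(*a),W,C(*c));print(n,np.round(p,4),"gap",round(e,4))
z=lambda u,v,h:np.round(onz(W,*C(u,v),h),4)
print("timer corners",[z(*c,.024) for c in[(327,111),(413,111),(413,201),(328,201)]],"dial",z(370,157,.043),"pot",z(598,162,.034),"bulb",z(494,278,.1))
print("pen",z(261,140,.008),z(269,318,.008),"small bottle base",z(384,285,.02))
print("tweezer tip",z(588,88,.005),"rack corner",z(648,293,.03))
E
python3 m1.py
```

```text
dial [0.6877 0.1245 0.0231] gap 0.0006
bulb [0.6231 0.0423 0.0877] gap 0.0037
pot [ 0.6921 -0.0328  0.0263] gap 0.0026
boxBR [0.5159 0.2554 0.0313] gap 0.0016
boxBL [0.4866 0.3994 0.0241] gap 0.0095
capend [0.5607 0.198  0.0132] gap 0.0004
tail [0.6944 0.2011 0.0127] gap 0.0035
padBR [ 0.529  -0.1262  0.0058] gap 0.0001
timer corners [array([0.7161, 0.1554, 0.024 ]), array([0.7193, 0.0971, 0.024 ]), array([0.659 , 0.0926, 0.024 ]), array([0.6557, 0.1532, 0.024 ])] dial [0.6882 0.1245 0.043 ] pot [ 0.6934 -0.0303  0.034 ] bulb [0.6252 0.0469 0.1   ]
pen [0.6946 0.2039 0.008 ] [0.5588 0.1993 0.008 ] small bottle base [0.5946 0.1096 0.02  ]
tweezer tip [ 0.7427 -0.0263  0.005 ] rack corner [ 0.6021 -0.0863  0.03  ]
```

move_arm([
  {"dx": 3.2, "dy": -0.25, "dz": 3, "ax": 0, "ay": 0, "az": 0, "hand": 1},
  {"dx": 3.1, "dy": -0.25, "dz": 4, "ax": 0, "ay": 0, "az": 0, "hand": 1},
  {"dx": 0, "dy": 0, "dz": 5, "ax": 0, "ay": 0, "az": 0, "hand": 1},
  {"dx": 0, "dy": 0, "dz": 5, "ax": 0, "ay": 0, "az": 0, "hand": 1},
  {"dx": 0, "dy": 0, "dz": 3, "ax": 0, "ay": 0, "az": 0, "hand": 1},
  {"dx": 0, "dy": 0, "dz": 1.4, "ax": 0, "ay": 0, "az": 0, "hand": 1},
  {"dx": 0, "dy": 0, "dz": 0.8, "ax": 0, "ay": 0, "az": 0, "hand": 1},
  {"dx": 0, "dy": 0, "dz": 0, "ax": 0, "ay": 0, "az": 0, "hand": 1},
], newtons=40)

```text
t: 3.15
tool_pos: [0.6858, 0.1223, -0.0006]
tcp_rot: [-0.0, 1.0, 0.03, 0.0]
wrist_force: [0.2, 0.4, 0.6]
grip_width: 0.0852
gripper_force: 0.0
```

move_arm([
  {"dx": 0, "dy": 0, "dz": 0, "ax": 0, "ay": 0, "az": 0, "hand": 0.2},
  {"dx": 0, "dy": 0, "dz": 0, "ax": 0, "ay": 0, "az": 0, "hand": 0.2},
  {"dx": 0, "dy": 0, "dz": 0, "ax": 0, "ay": 0, "az": 0, "hand": 0.2},
  {"dx": 0, "dy": 0, "dz": 0, "ax": 0, "ay": 0, "az": 0, "hand": 0.2},
], newtons=40)

```text
t: 3.65
tool_pos: [0.6857, 0.1225, -0.0008]
tcp_rot: [-0.0, 1.0, 0.03, 0.0]
wrist_force: [0.4, 1.8, 0.7]
grip_width: 0.051
gripper_force: 0.8
```

```bash
python3 -c "
from h import *
f=grab_frame('wrist');a=f['frame'];s=grab_frame('scene')['frame'][150:250,140:274]
cv2.imwrite('pics/w2.png',np.vstack([cv2.resize(a,(400,300)),cv2.resize(s,(400,300),interpolation=2)])[:,:,::-1])"
```

```text
(no output)
```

View pics/w2.png

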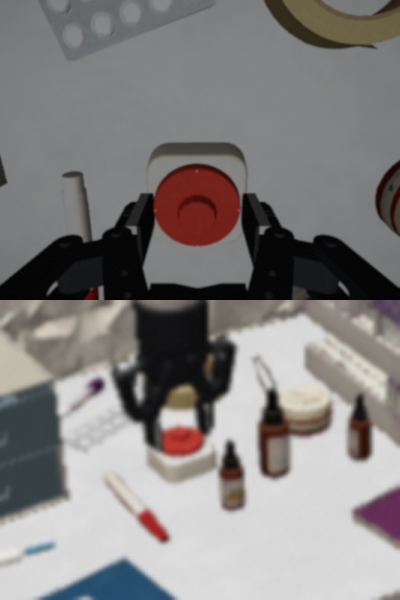

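The fingers ended beside the red dial, above the base, so they stand higher than I assumed. I'll check the tip height in the scene view.

```bash
python3 -c "
from h import *
s=grab_frame('scene');save(s,'s3.png',(165,150,245,215),9)
o=observe();r=rot(o['tcp_rot']);p=np.array(o['tool_pos'])
for k in(-.03,.03):
  for b in(0,.01,.02,.03): print(k,b,np.round((proj(s,p+r@[0,k,-b])[0]-[165,150])*9+4))
print('base near corners',np.round((proj(s,[[.656,.1505,0],[.656,.1505,.024],[.659,.0926,0],[.659,.0926,.024]])-[165,150])*9+4))
print(o['gripper_force'],o['grip_width'])"
```

```text
-0.03 0 [249. 526.]
-0.03 0.01 [247. 503.]
-0.03 0.02 [245. 479.]
-0.03 0.03 [243. 455.]
0.03 0 [397. 475.]
0.03 0.01 [395. 451.]
0.03 0.02 [393. 428.]
0.03 0.03 [392. 404.]
base near corners [[286. 560.]
 [282. 502.]
 [431. 509.]
 [427. 452.]]
0.8099494501948357 0.051563707323878424
```

View pics/s3.png

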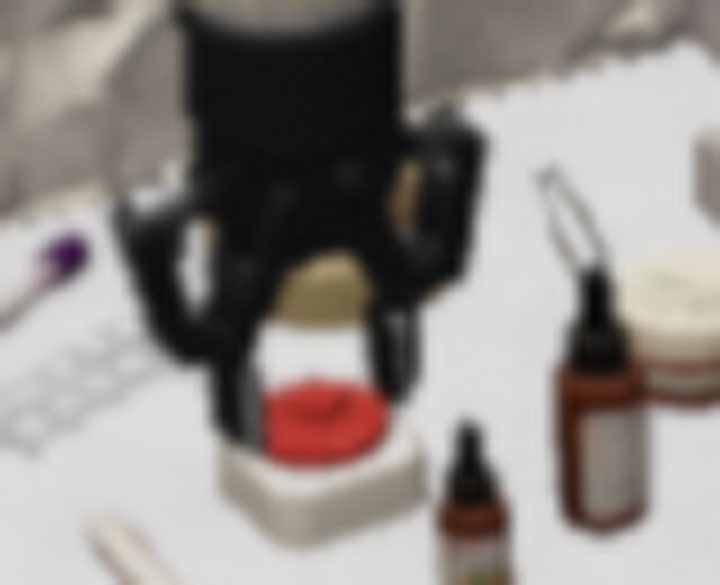

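Tip ends show about 28 mm above the reported TCP: left tip at (240,445) against a predicted (249,526), right tip at (400,400) against (397,475). I'll open and go lower, watching the force.

move_arm([
  {"dx": 0, "dy": 0, "dz": 0, "ax": 0, "ay": 0, "az": 0, "hand": 1},
  {"dx": 0, "dy": 0, "dz": 0, "ax": 0, "ay": 0, "az": 0, "hand": 1},
  {"dx": 0, "dy": 0, "dz": 0, "ax": 0, "ay": 0, "az": 0, "hand": 1},
  {"dx": 0, "dy": 0, "dz": 0.5, "ax": 0, "ay": 0, "az": 0, "hand": 1},
  {"dx": 0, "dy": 0, "dz": 0.5, "ax": 0, "ay": 0, "az": 0, "hand": 1},
  {"dx": 0, "dy": 0, "dz": 0, "ax": 0, "ay": 0, "az": 0, "hand": 1},
])

```text
t: 4.55
tool_pos: [0.6851, 0.1222, -0.0118]
tcp_rot: [0.0, 1.0, 0.03, -0.001]
wrist_force: [0.3, 0.5, -0.3]
grip_width: 0.0854
gripper_force: 0.0
```

```bash
python3 -c "
from h import *
to(.686,.1235,-.02,3)
s=grab_frame('scene');save(s,'s4.png',(165,150,245,215),9)
o=observe();r=rot(o['tcp_rot']);p=np.array(o['tool_pos'])
for k in(-.05,.05):
  for b in(0,.02,.03,.04): print(k,b,np.round((proj(s,p+r@[0,k,-b])[0]-[165,150])*9+4))"
```

```text
t 4.55 pos [ 0.6851  0.1222 -0.0118] hdg 3.4 tilt [-0.001 -0.    -1.   ] width 0.0854 F [ 0.3  0.5 -0.3] j [-0.    0.81 -0.33  1.54  0.31  0.85 -1.95]
  shift [ 0.1  -0.12  0.81] az 0.4 shift after turn [ 0.1  -0.13  0.81]
-0.05 0 [202. 568.]
-0.05 0.02 [198. 521.]
-0.05 0.03 [195. 497.]
-0.05 0.04 [193. 473.]
0.05 0 [447. 482.]
0.05 0.02 [444. 436.]
0.05 0.03 [442. 413.]
0.05 0.04 [441. 389.]
```

View pics/s4.png

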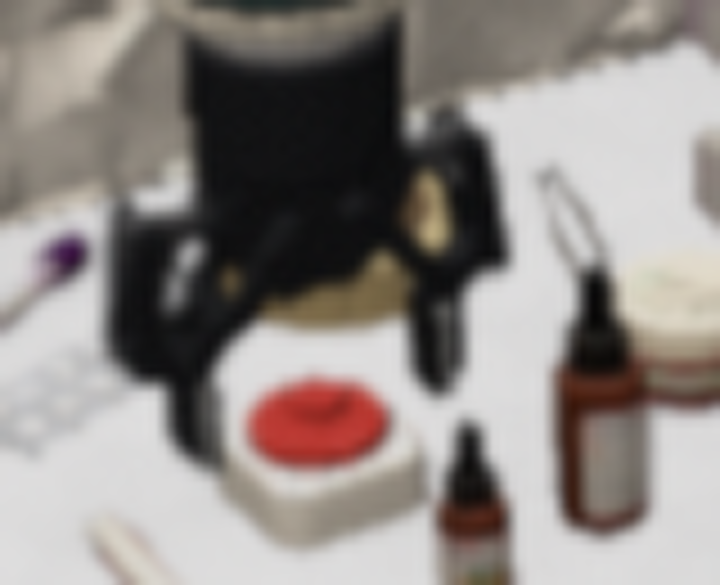

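The tips stand about 40 mm above the reported TCP when open: (437,390) and (205,465). I'll go 15 mm lower, then close.

move_arm([
  {"dx": 0.1, "dy": -0.1, "dz": 0.5, "ax": 0, "ay": 0, "az": 0, "hand": 1},
  {"dx": 0, "dy": 0, "dz": 0.5, "ax": 0, "ay": 0, "az": 0, "hand": 1},
  {"dx": 0, "dy": 0, "dz": 0.4, "ax": 0, "ay": 0, "az": 0, "hand": 1},
  {"dx": 0, "dy": 0, "dz": 0, "ax": 0, "ay": 0, "az": 0, "hand": 0.2},
  {"dx": 0, "dy": 0, "dz": 0, "ax": 0, "ay": 0, "az": 0, "hand": 0.2},
  {"dx": 0, "dy": 0, "dz": 0, "ax": 0, "ay": 0, "az": 0, "hand": 0.2},
  {"dx": 0, "dy": 0, "dz": 0, "ax": 0, "ay": 0, "az": 0, "hand": 0.2},
], newtons=40)

```text
t: 5.48
tool_pos: [0.6866, 0.1233, -0.0247]
tcp_rot: [-0.0, 1.0, 0.03, 0.0]
wrist_force: [-2.5, -0.4, 5.7]
grip_width: 0.0596
gripper_force: 43.5
```

move_arm([
  {"dx": 0, "dy": 0, "dz": -0.5, "ax": 0, "ay": 0, "az": 0, "hand": 0.2},
  {"dx": 0, "dy": 0, "dz": -1.5, "ax": 0, "ay": 0, "az": 0, "hand": 0.2},
  {"dx": 0, "dy": 0, "dz": -3, "ax": 0, "ay": 0, "az": 0, "hand": 0.2},
  {"dx": 0, "dy": 0, "dz": -3, "ax": 0, "ay": 0, "az": 0, "hand": 0.2},
  {"dx": 0, "dy": 0, "dz": -2, "ax": 0, "ay": 0, "az": 0, "hand": 0.2},
  {"dx": 0, "dy": 0, "dz": 0, "ax": 0, "ay": 0, "az": 0, "hand": 0.2},
])

```text
t: 6.22
tool_pos: [0.6873, 0.1235, 0.0768]
tcp_rot: [-0.0, 1.0, 0.03, 0.001]
wrist_force: [-0.4, 0.4, -1.6]
grip_width: 0.0597
gripper_force: 42.9
```

```bash
python3 -c "
from h import *
to(.4635,.320,.06,10.5)
s=grab_frame('scene');save(s,'s5.png',(150,120,250,215),6)"
```

```text
t 6.22 pos [0.6873 0.1235 0.0768] hdg 3.4 tilt [ 0.003  0.    -1.   ] width 0.0597 F [-0.4  0.4 -1.6] j [ 0.02  0.7  -0.36  1.5   0.27  0.99 -1.93]
  shift [-21.18 -20.94   1.63] az -7.1 shift after turn [-18.43 -23.4    1.63]
```

View pics/s5.png

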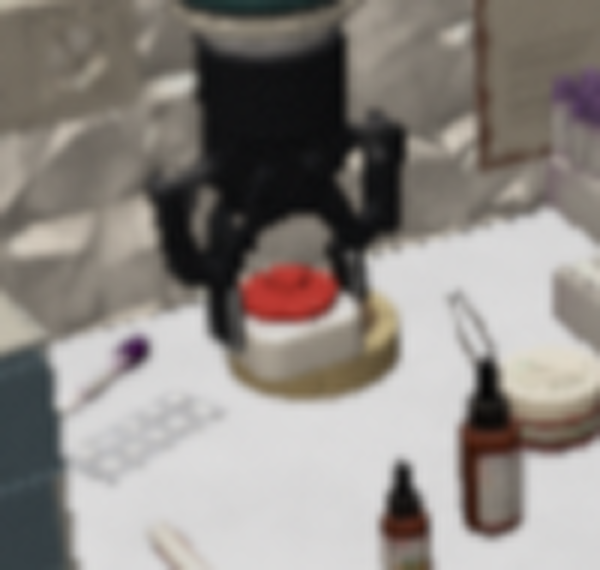

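The timer is held level, dial at (290,290). Carrying it to the box.

move_arm([
  {"dx": -3.5, "dy": -3.5, "dz": 0, "ax": 0, "ay": 0, "az": 0, "hand": 0.2},
  {"dx": -3.5, "dy": -3.5, "dz": 0, "ax": 0, "ay": 0, "az": 0, "hand": 0.2},
  {"dx": -3.5, "dy": -3.5, "dz": 0, "ax": 0, "ay": 0, "az": 0, "hand": 0.2},
  {"dx": -3.5, "dy": -3.5, "dz": 0, "ax": 0, "ay": 0, "az": 0, "hand": 0.2},
  {"dx": -3.5, "dy": -3.5, "dz": 0, "ax": 0, "ay": 0, "az": 0, "hand": 0.2},
  {"dx": -3.5, "dy": -3.5, "dz": 0, "ax": 0, "ay": 0, "az": -3.5, "hand": 0.2},
  {"dx": 0, "dy": 0, "dz": 0, "ax": 0, "ay": 0, "az": -3.6, "hand": 0.2},
  {"dx": 0, "dy": 0, "dz": 0, "ax": 0, "ay": 0, "az": 0, "hand": 0.2},
])

```text
t: 7.28
tool_pos: [0.4638, 0.3202, 0.0741]
tcp_rot: [0.0, 0.996, 0.092, -0.001]
wrist_force: [0.5, 0.1, -1.3]
grip_width: 0.0596
gripper_force: 42.9
```

```bash
python3 -c "
from h import *
to(.4635,.320,.0113,10.5)"
```

```text
t 7.28 pos [0.4638 0.3202 0.0741] hdg 10.5 tilt [-0.001 -0.001 -1.   ] width 0.0596 F [ 0.5  0.1 -1.3] j [-0.31  0.51 -0.45  1.86  0.29  0.84 -2.29]
  shift [-0.03  0.02  6.28] az 0.0 shift after turn [-0.03  0.02  6.28]
```

move_arm([
  {"dx": 0, "dy": 0, "dz": 3, "ax": 0, "ay": 0, "az": 0, "hand": 0.2},
  {"dx": 0, "dy": 0, "dz": 2, "ax": 0, "ay": 0, "az": 0, "hand": 0.2},
  {"dx": 0, "dy": 0, "dz": 0.8, "ax": 0, "ay": 0, "az": 0, "hand": 0.2},
  {"dx": 0, "dy": 0, "dz": 0.2, "ax": 0, "ay": 0, "az": 0, "hand": 0.2},
  {"dx": 0, "dy": 0, "dz": 0.2, "ax": 0, "ay": 0, "az": 0, "hand": 0.2},
  {"dx": 0, "dy": 0, "dz": 0, "ax": 0, "ay": 0, "az": 0, "hand": 0.2},
])

```text
t: 8.02
tool_pos: [0.4646, 0.3206, 0.0133]
tcp_rot: [-0.0, 0.996, 0.091, 0.0]
wrist_force: [-0.0, 0.1, -0.7]
grip_width: 0.0596
gripper_force: 42.9
```

move_arm([
  {"dx": 0, "dy": 0, "dz": 0.2, "ax": 0, "ay": 0, "az": 0, "hand": 0.2},
  {"dx": 0, "dy": 0, "dz": 0.1, "ax": 0, "ay": 0, "az": 0, "hand": 0.2},
  {"dx": 0, "dy": 0, "dz": 0, "ax": 0, "ay": 0, "az": 0, "hand": 0.2},
])

```text
t: 8.4
tool_pos: [0.4644, 0.3205, 0.0101]
tcp_rot: [-0.0, 0.996, 0.092, 0.0]
wrist_force: [-0.6, -1.4, 3.8]
grip_width: 0.0597
gripper_force: 43.6
```

move_arm([
  {"dx": 0, "dy": 0, "dz": 0, "ax": 0, "ay": 0, "az": 0, "hand": 1},
  {"dx": 0, "dy": 0, "dz": 0, "ax": 0, "ay": 0, "az": 0, "hand": 1},
  {"dx": 0, "dy": 0, "dz": 0, "ax": 0, "ay": 0, "az": 0, "hand": 1},
  {"dx": 0, "dy": 0, "dz": -2, "ax": 0, "ay": 0, "az": 0, "hand": 1},
  {"dx": 0, "dy": 0, "dz": -4, "ax": 0, "ay": 0, "az": 0, "hand": 1},
  {"dx": 0, "dy": 0, "dz": -5, "ax": 0, "ay": 0, "az": 0, "hand": 1},
  {"dx": 0, "dy": 0, "dz": -5, "ax": 0, "ay": 0, "az": 0, "hand": 1},
  {"dx": 0, "dy": 0, "dz": -1, "ax": 0, "ay": 0, "az": 0, "hand": 1},
])

```text
t: 9.4
tool_pos: [0.4653, 0.3215, 0.1845]
tcp_rot: [-0.001, 0.996, 0.092, 0.003]
wrist_force: [-0.4, 0.6, -0.1]
grip_width: 0.0855
gripper_force: 0.0
```

```bash
python3 -c "
from h import *
to(.691,-.032,.18,125)"
```

```text
t 9.4 pos [0.4653 0.3215 0.1845] hdg 10.5 tilt [ 0.005  0.003 -1.   ] width 0.0855 F [-0.4  0.6 -0.1] j [-0.26  0.37 -0.5   1.78  0.2   1.04 -2.22]
  shift [15.73 38.88  0.46] az -114.5 shift after turn [-41.9   -1.79   0.46]
```

move_arm([
  {"dx": 0, "dy": 0, "dz": 0, "ax": 0, "ay": 0, "az": -10.4, "hand": 1},
  {"dx": 0, "dy": 0, "dz": 0, "ax": 0, "ay": 0, "az": -10.4, "hand": 1},
  {"dx": 0, "dy": 0, "dz": 0, "ax": 0, "ay": 0, "az": -10.4, "hand": 1},
  {"dx": 0, "dy": 0, "dz": 0, "ax": 0, "ay": 0, "az": -10.4, "hand": 1},
  {"dx": 0, "dy": 0, "dz": 0, "ax": 0, "ay": 0, "az": -10.4, "hand": 1},
  {"dx": 0, "dy": 0, "dz": 0, "ax": 0, "ay": 0, "az": -10.4, "hand": 1},
  {"dx": 0, "dy": 0, "dz": 0, "ax": 0, "ay": 0, "az": -10.4, "hand": 1},
  {"dx": 0, "dy": 0, "dz": 0, "ax": 0, "ay": 0, "az": -10.4, "hand": 1},
])

```text
t: 10.4
tool_pos: [0.4641, 0.3203, 0.1803]
tcp_rot: [0.0, 0.682, 0.732, -0.0]
wrist_force: [-0.1, -0.1, -0.2]
grip_width: 0.0854
gripper_force: 0.0
```

move_arm([
  {"dx": 0, "dy": 0, "dz": 0, "ax": 0, "ay": 0, "az": -10.4, "hand": 1},
  {"dx": 0, "dy": 0, "dz": 0, "ax": 0, "ay": 0, "az": -10.4, "hand": 1},
  {"dx": 0, "dy": 0, "dz": 0, "ax": 0, "ay": 0, "az": -10.4, "hand": 1},
  {"dx": 0, "dy": 0, "dz": 0, "ax": 0, "ay": 0, "az": 0, "hand": 1},
])

```text
t: 10.9
tool_pos: [0.4642, 0.3202, 0.18]
tcp_rot: [-0.0, 0.463, 0.886, -0.0]
wrist_force: [0.0, -0.1, -0.5]
grip_width: 0.0853
gripper_force: 0.0
```

```bash
python3 -c "
from h import *
to(.691,-.031,.16,125)
f=grab_frame('top');save(f,'t2.png',(80,135,310,270),3.391)"
```

```text
t 10.9 pos [0.4642 0.3202 0.18  ] hdg 124.9 tilt [-0.001 -0.    -1.   ] width 0.0853 F [ 0.  -0.1 -0.5] j [ 0.04  0.48 -0.9   1.77  0.42  1.1  -0.4 ]
  shift [-41.78  -1.45   1.99] az -0.1 shift after turn [-41.78  -1.56   1.99]
```

move_arm([
  {"dx": -4.7, "dy": -0.2, "dz": 0, "ax": 0, "ay": 0, "az": 0, "hand": 1},
  {"dx": -4.7, "dy": -0.2, "dz": 0, "ax": 0, "ay": 0, "az": 0, "hand": 1},
  {"dx": -4.7, "dy": -0.2, "dz": 0, "ax": 0, "ay": 0, "az": 0, "hand": 1},
  {"dx": -4.7, "dy": -0.2, "dz": 0, "ax": 0, "ay": 0, "az": 0, "hand": 1},
  {"dx": -4.7, "dy": -0.2, "dz": 0, "ax": 0, "ay": 0, "az": 0, "hand": 1},
  {"dx": -4.7, "dy": -0.2, "dz": 0, "ax": 0, "ay": 0, "az": 0, "hand": 1},
  {"dx": -4.7, "dy": -0.2, "dz": 0, "ax": 0, "ay": 0, "az": 0, "hand": 1},
  {"dx": -4.7, "dy": -0.2, "dz": 0, "ax": 0, "ay": 0, "az": 0, "hand": 1},
])

```text
t: 11.95
tool_pos: [0.667, 0.0016, 0.1801]
tcp_rot: [0.0, 0.464, 0.886, -0.0]
wrist_force: [0.8, 1.0, 0.1]
grip_width: 0.0855
gripper_force: 0.0
```

move_arm([
  {"dx": -4.2, "dy": 0.1, "dz": 2, "ax": 0, "ay": 0, "az": 0, "hand": 1},
  {"dx": 0, "dy": 0, "dz": 4, "ax": 0, "ay": 0, "az": 0, "hand": 1},
  {"dx": 0, "dy": 0, "dz": 2, "ax": 0, "ay": 0, "az": 0, "hand": 1},
  {"dx": 0, "dy": 0, "dz": 0, "ax": 0, "ay": 0, "az": 0, "hand": 1},
])

```text
t: 12.45
tool_pos: [0.6905, -0.0302, 0.0992]
tcp_rot: [-0.001, 0.463, 0.886, -0.0]
wrist_force: [0.0, -0.3, 0.4]
grip_width: 0.0855
gripper_force: 0.0
```

```bash
python3 -c "
from h import *
to(.691,-.031,-.022,125)
f=grab_frame('wrist');
o=observe();p=np.array(o['tool_pos']);r=rot(o['tcp_rot'])
im=f['frame'].copy()
for P in([.691,-.031,.034],[.6235,.0425,.1]):
  u=proj(f,P)[0];print(u);cv2.circle(im,tuple(int(x) for x in u),3,(0,255,0),1)
cv2.imwrite('pics/w6.png',cv2.hconcat([cv2.resize(im,(400,300)),cv2.resize(cv2.imread('pics/t2.png')[:,:,::-1],(400,300))])[:,:,::-1])"
```

```text
t 12.45 pos [ 0.6905 -0.0302  0.0992] hdg 124.9 tilt [-0.002  0.    -1.   ] width 0.0855 F [ 0.  -0.3  0.4] j [ 0.48  0.76 -0.74  1.5   0.55  1.1   0.23]
  shift [-1.100e-01  1.000e-02  1.212e+01] az -0.1 shift after turn [-1.100e-01  1.000e-02  1.212e+01]
[252.47127985 201.32991044]
[222.73364768  39.46982281]
```

View pics/w6.png

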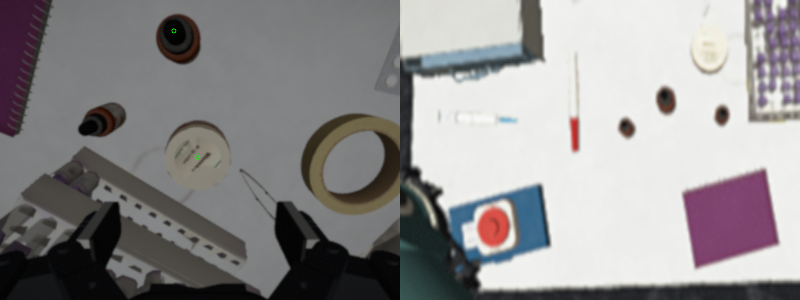

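The predicted and seen pot centres agree at (197,156). The tweezers' end at (240,170) is near the right finger's path and the rack edge is at (147,190). I'll turn 6° and narrow the opening slightly. In the top view the timer sits on the lid at (495,227).

move_arm([
  {"dx": -0.1, "dy": 0, "dz": 2, "ax": 0, "ay": 0, "az": -6, "hand": 0.8},
  {"dx": 0, "dy": 0, "dz": 3, "ax": 0, "ay": 0, "az": 0, "hand": 0.8},
  {"dx": 0, "dy": 0, "dz": 3, "ax": 0, "ay": 0, "az": 0, "hand": 0.8},
  {"dx": 0, "dy": 0, "dz": 2, "ax": 0, "ay": 0, "az": 0, "hand": 0.8},
  {"dx": 0, "dy": 0, "dz": 1.2, "ax": 0, "ay": 0, "az": 0, "hand": 0.8},
  {"dx": 0, "dy": 0, "dz": 0.8, "ax": 0, "ay": 0, "az": 0, "hand": 0.8},
  {"dx": 0, "dy": 0, "dz": 0, "ax": 0, "ay": 0, "az": 0, "hand": 0.8},
], newtons=35)

```text
t: 13.38
tool_pos: [0.6919, -0.0316, -0.02]
tcp_rot: [0.0, 0.415, 0.91, 0.0]
wrist_force: [0.3, 0.2, -0.4]
grip_width: 0.0769
gripper_force: 0.0
```

move_arm([
  {"dx": 0, "dy": 0, "dz": 0, "ax": 0, "ay": 0, "az": 0, "hand": 0.2},
  {"dx": 0, "dy": 0, "dz": 0, "ax": 0, "ay": 0, "az": 0, "hand": 0.2},
  {"dx": 0, "dy": 0, "dz": 0, "ax": 0, "ay": 0, "az": 0, "hand": 0.2},
], newtons=35)

```text
t: 13.75
tool_pos: [0.6923, -0.0316, -0.0191]
tcp_rot: [0.001, 0.415, 0.91, 0.0]
wrist_force: [-1.7, -0.2, 6.8]
grip_width: 0.0618
gripper_force: 38.5
```

move_arm([
  {"dx": 0, "dy": 0, "dz": -1, "ax": 0, "ay": 0, "az": 0, "hand": 0.2},
  {"dx": 0, "dy": 0, "dz": -3, "ax": 0, "ay": 0, "az": 0, "hand": 0.2},
  {"dx": 0, "dy": 0, "dz": -4, "ax": 0, "ay": 0, "az": 0, "hand": 0.2},
  {"dx": 0, "dy": 0, "dz": -4, "ax": 0, "ay": 0, "az": 0, "hand": 0.2},
  {"dx": 0, "dy": 0, "dz": -4, "ax": 0, "ay": 0, "az": 0, "hand": 0.2},
  {"dx": 0, "dy": 0, "dz": 0, "ax": 0, "ay": 0, "az": 0, "hand": 0.2},
])

```text
t: 14.5
tool_pos: [0.6933, -0.0314, 0.1439]
tcp_rot: [0.002, 0.415, 0.91, 0.001]
wrist_force: [-0.0, 0.8, -1.6]
grip_width: 0.0615
gripper_force: 38.5
```

```bash
python3 -c "
from h import *
to(.4995,.127,.14)
import pickle
f=grab_frame('scene');print(np.round(f['frame'][120:125:2,200:260:12].mean(2)))
c=proj(f,[.692,-.032,.16])[0];print(c)
hsv=cv2.cvtColor(f['frame'],cv2.COLOR_RGB2HSV);m=cv2.inRange(hsv,np.array([10,15,150]),np.array([35,110,255]));x,y=map(int,c)
print('cream px near',m[y-15:y+15,x-25:x+25].sum()/255)"
```

```text
t 14.5 pos [ 0.6933 -0.0314  0.1439] hdg 130.9 tilt [ 0.005 -0.    -1.   ] width 0.0615 F [-0.   0.8 -1.6] j [ 0.5   0.72 -0.79  1.46  0.53  1.17  0.35]
  shift [24.67 -4.28  0.29] az 0 shift after turn [24.67 -4.28  0.29]
[[106. 142.  16.  17.  13.]
 [103. 142.  17.  18.  20.]
 [107. 132.  23.  47.  24.]]
[240.26831969 148.4477216 ]
cream px near 225.0
```

Held: width 61.5 mm, with the pot's weight on the wrist. Carrying it over.

move_arm([
  {"dx": 4.1, "dy": -0.7, "dz": 0, "ax": 0, "ay": 0, "az": 0, "hand": 0.2},
  {"dx": 4.1, "dy": -0.7, "dz": 0, "ax": 0, "ay": 0, "az": 0, "hand": 0.2},
  {"dx": 4.1, "dy": -0.7, "dz": 0, "ax": 0, "ay": 0, "az": 0, "hand": 0.2},
  {"dx": 4.1, "dy": -0.7, "dz": 0, "ax": 0, "ay": 0, "az": 0, "hand": 0.2},
  {"dx": 4.1, "dy": -0.7, "dz": 0, "ax": 0, "ay": 0, "az": 0, "hand": 0.2},
  {"dx": 4.1, "dy": -0.7, "dz": 0, "ax": 0, "ay": 0, "az": 0, "hand": 0.2},
  {"dx": 0, "dy": 0, "dz": 0, "ax": 0, "ay": 0, "az": 0, "hand": 0.2},
])

```text
t: 15.42
tool_pos: [0.4966, 0.1283, 0.1396]
tcp_rot: [-0.0, 0.414, 0.91, -0.001]
wrist_force: [0.6, 0.3, -1.4]
grip_width: 0.0613
gripper_force: 38.5
```

```bash
python3 -c "
from h import *
to(.4995,.127,-.018)
import pickle
f=grab_frame('wrist');save(f,'w7.png');pickle.dump(f,open('w7.pkl','wb'))"
```

```text
t 15.43 pos [0.4966 0.1283 0.1396] hdg 131.1 tilt [-0.001 -0.001 -1.   ] width 0.0613 F [ 0.6  0.3 -1.4] j [ 0.43  0.44 -0.92  1.93  0.42  0.98  0.04]
  shift [-0.29  0.15 15.76] az 0 shift after turn [-0.29  0.15 15.76]
```

View pics/w7.png

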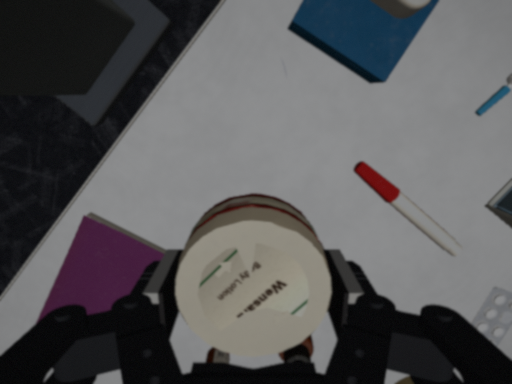

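The pot is held at (254,273), with the box end at (290,27)–(385,80) and the area below clear. Lowering.

move_arm([
  {"dx": -0.3, "dy": 0.15, "dz": 3, "ax": 0, "ay": 0, "az": 0, "hand": 0.2},
  {"dx": 0, "dy": 0, "dz": 4, "ax": 0, "ay": 0, "az": 0, "hand": 0.2},
  {"dx": 0, "dy": 0, "dz": 4, "ax": 0, "ay": 0, "az": 0, "hand": 0.2},
  {"dx": 0, "dy": 0, "dz": 3, "ax": 0, "ay": 0, "az": 0, "hand": 0.2},
  {"dx": 0, "dy": 0, "dz": 1.2, "ax": 0, "ay": 0, "az": 0, "hand": 0.2},
  {"dx": 0, "dy": 0, "dz": 0.4, "ax": 0, "ay": 0, "az": 0, "hand": 0.2},
  {"dx": 0, "dy": 0, "dz": 0.2, "ax": 0, "ay": 0, "az": 0, "hand": 0.2},
  {"dx": 0, "dy": 0, "dz": 0, "ax": 0, "ay": 0, "az": 0, "hand": 0.2},
])

```text
t: 16.48
tool_pos: [0.5025, 0.1254, -0.0175]
tcp_rot: [0.0, 0.416, 0.91, 0.0]
wrist_force: [-0.7, -0.2, -0.7]
grip_width: 0.0615
gripper_force: 38.6
```

```bash
python3 -c "
from h import *
to(.4995,.127,-.0195)"
```

```text
t 16.48 pos [ 0.5025  0.1254 -0.0175] hdg 130.9 tilt [ 0.001  0.    -1.   ] width 0.0615 F [-0.7 -0.2 -0.7] j [ 0.26  0.68 -0.71  2.    0.68  0.71 -0.16]
  shift [ 0.32 -0.13  0.2 ] az 0 shift after turn [ 0.32 -0.13  0.2 ]
```

move_arm([
  {"dx": 0.3, "dy": -0.1, "dz": 0, "ax": 0, "ay": 0, "az": 0, "hand": 0.2},
  {"dx": 0, "dy": 0, "dz": 0.15, "ax": 0, "ay": 0, "az": 0, "hand": 0.2},
  {"dx": 0, "dy": 0, "dz": 0.1, "ax": 0, "ay": 0, "az": 0, "hand": 0.2},
  {"dx": 0, "dy": 0, "dz": 0, "ax": 0, "ay": 0, "az": 0, "hand": 0.2},
])

```text
t: 16.98
tool_pos: [0.4994, 0.1272, -0.0193]
tcp_rot: [0.001, 0.415, 0.91, -0.0]
wrist_force: [-12.6, -4.3, 36.3]
grip_width: 0.0618
gripper_force: 42.2
```

move_arm([
  {"dx": 0, "dy": 0, "dz": -0.15, "ax": 0, "ay": 0, "az": 0, "hand": 0.2},
  {"dx": 0, "dy": 0, "dz": 0, "ax": 0, "ay": 0, "az": 0, "hand": 0.8},
  {"dx": 0, "dy": 0, "dz": 0, "ax": 0, "ay": 0, "az": 0, "hand": 0.8},
  {"dx": 0, "dy": 0, "dz": -2, "ax": 0, "ay": 0, "az": 0, "hand": 1},
  {"dx": 0, "dy": 0, "dz": -5, "ax": 0, "ay": 0, "az": 0, "hand": 1},
  {"dx": 0, "dy": 0, "dz": -5, "ax": 0, "ay": 0, "az": 0, "hand": 1},
  {"dx": 0, "dy": 0, "dz": -5, "ax": 0, "ay": 0, "az": 0, "hand": 1},
  {"dx": 0, "dy": 0, "dz": 0, "ax": 0, "ay": 0, "az": 0, "hand": 1},
])

```text
t: 17.98
tool_pos: [0.5008, 0.1277, 0.1551]
tcp_rot: [0.003, 0.415, 0.91, 0.001]
wrist_force: [0.4, -0.8, 0.0]
grip_width: 0.0851
gripper_force: 0.0
```

```bash
python3 -c "
from h import *
to(.6235,.0425,.15,100.5)"
```

```text
t 17.98 pos [0.5008 0.1277 0.1551] hdg 130.9 tilt [ 0.006  0.    -1.   ] width 0.0851 F [ 0.4 -0.8  0. ] j [ 0.45  0.43 -0.94  1.91  0.41  1.    0.05]
  shift [-14.47   3.69   0.58] az 30.4 shift after turn [-10.61  10.5    0.58]
```

move_arm([
  {"dx": 0, "dy": 0, "dz": 0, "ax": 0, "ay": 0, "az": 10.1, "hand": 1},
  {"dx": 0, "dy": 0, "dz": 0, "ax": 0, "ay": 0, "az": 10.1, "hand": 1},
  {"dx": 0, "dy": 0, "dz": 0, "ax": 0, "ay": 0, "az": 10.1, "hand": 1},
  {"dx": -3.5, "dy": 3.5, "dz": 0, "ax": 0, "ay": 0, "az": 0, "hand": 1},
  {"dx": -3.5, "dy": 3.5, "dz": 0, "ax": 0, "ay": 0, "az": 0, "hand": 1},
  {"dx": -3.6, "dy": 3.5, "dz": 0, "ax": 0, "ay": 0, "az": 0, "hand": 1},
  {"dx": 0, "dy": 0, "dz": 0, "ax": 0, "ay": 0, "az": 0, "hand": 1},
])

```text
t: 18.85
tool_pos: [0.6235, 0.0394, 0.1502]
tcp_rot: [-0.001, 0.64, 0.768, -0.0]
wrist_force: [-0.9, 0.7, -0.4]
grip_width: 0.0854
gripper_force: 0.0
```

```bash
python3 -c "
from h import *
import pickle
to(.6235,.0425,.0,100.5)
f=grab_frame('wrist');save(f,'w8.png');pickle.dump(f,open('w8.pkl','wb'))
print(proj(f,[[.6235,.0425,.1],[.6235,.0425,.06],[.6235,.0425,0]]))"
```

```text
t 18.85 pos [0.6235 0.0394 0.1502] hdg 100.4 tilt [-0.001  0.    -1.   ] width 0.0854 F [-0.9  0.7 -0.4] j [ 0.41  0.58 -0.73  1.65  0.42  1.08 -0.26]
  shift [ 0.3   0.07 15.02] az -0.1 shift after turn [ 0.3   0.07 15.02]
[[252.66080897 202.84495021]
 [252.70832052 187.16131008]
 [252.75875673 170.51684709]]
```

View pics/w8.png

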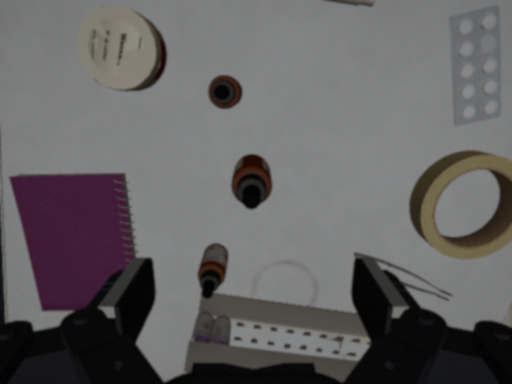

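```bash
python3 -c "
from h import *
import pickle
f=pickle.load(open('w8.pkl','rb'));T=pickle.load(open('top0.pkl','rb'))
print(f['eye'],f['mtx'][0][0],onz(f,251,196,.1),onz(f,253,172,.055))
A=lambda u,v:(80+u/3.391-.3,135+v/3.391-.3)
print(tri(T,A(517,143),f,(251,196)), onz(T,*A(517,143),.1))
print('pot',onz(f,118,47,.034))
hsv=cv2.cvtColor(f['frame'],cv2.COLOR_RGB2HSV);m=cv2.inRange(hsv,np.array([0,100,40]),np.array([14,255,200]));m[:140]=0;m[215:]=0;m[:,:220]=0;m[:,285:]=0
ys,xs=np.nonzero(m);print(xs.min(),xs.max(),ys.min(),ys.max(),xs.mean())
print('far edge of base/shoulder y',onz(f,252,ys.min(),.0),onz(f,252,ys.min(),.055))
"
```

```text
[0.610741   0.11340188 0.31958474] 338.64824129059224 [0.62151348 0.04710137 0.1       ] [0.62171206 0.05354484 0.055     ]
(array([0.6236527 , 0.04144699, 0.08250361]), np.float64(0.00264628527914712)) [0.62253292 0.04028456 0.1       ]
pot [0.50129387 0.1278286  0.034     ]
233 270 155 196 251.13513513513513
far edge of base/shoulder y [0.62007425 0.05720898 0.        ] [0.61846801 0.06687969 0.055     ]
```

The wrist view shows the bottle's bulb at (251,196), body at (253,172) and the pot at (118,47). The reported z reads about 25 mm too low, which explains the short timer reach. I'll allow for that: grasp at reported z = 0.010.

move_arm([
  {"dx": 0.2, "dy": 0, "dz": 4, "ax": 0, "ay": 0, "az": 0, "hand": 1},
  {"dx": 0, "dy": 0, "dz": 4, "ax": 0, "ay": 0, "az": 0, "hand": 1},
  {"dx": 0, "dy": 0, "dz": 3, "ax": 0, "ay": 0, "az": 0, "hand": 1},
  {"dx": 0, "dy": 0, "dz": 1.8, "ax": 0, "ay": 0, "az": 0, "hand": 1},
  {"dx": 0, "dy": 0, "dz": 0.8, "ax": 0, "ay": 0, "az": 0, "hand": 1},
  {"dx": 0, "dy": 0, "dz": 0.4, "ax": 0, "ay": 0, "az": 0, "hand": 1},
  {"dx": 0, "dy": 0, "dz": 0, "ax": 0, "ay": 0, "az": 0, "hand": 1},
], newtons=30)

```text
t: 19.77
tool_pos: [0.622, 0.0442, 0.0115]
tcp_rot: [0.0, 0.639, 0.769, 0.0]
wrist_force: [0.0, 0.2, -0.1]
grip_width: 0.0853
gripper_force: 0.0
```

move_arm([
  {"dx": 0, "dy": 0, "dz": 0, "ax": 0, "ay": 0, "az": 0, "hand": -0.4},
  {"dx": 0, "dy": 0, "dz": 0, "ax": 0, "ay": 0, "az": 0, "hand": -0.4},
  {"dx": 0, "dy": 0, "dz": 0, "ax": 0, "ay": 0, "az": 0, "hand": -0.4},
  {"dx": 0, "dy": 0, "dz": 0, "ax": 0, "ay": 0, "az": 0, "hand": -0.4},
  {"dx": 0, "dy": 0, "dz": 0, "ax": 0, "ay": 0, "az": 0, "hand": -0.4},
  {"dx": 0, "dy": 0, "dz": 0, "ax": 0, "ay": 0, "az": 0, "hand": -0.4},
], newtons=30)

```text
t: 20.52
tool_pos: [0.6217, 0.0441, 0.0112]
tcp_rot: [0.0, 0.639, 0.769, -0.0]
wrist_force: [-1.8, -1.2, 5.7]
grip_width: 0.0307
gripper_force: 29.5
```

```bash
python3 -c "
from h import *
to(.4855,.202,.14,100.5)"
```

```text
t 20.52 pos [0.6217 0.0441 0.0112] hdg 100.6 tilt [ 0. -0. -1.] width 0.0307 F [-1.8 -1.2  5.7] j [ 0.34  0.74 -0.63  1.73  0.56  0.86 -0.36]
  shift [ 18.03 -10.49 -12.89] az 0.1 shift after turn [ 18.01 -10.52 -12.89]
```

move_arm([
  {"dx": 0, "dy": 0, "dz": -1, "ax": 0, "ay": 0, "az": 0, "hand": -0.4},
  {"dx": 0, "dy": 0, "dz": -4, "ax": 0, "ay": 0, "az": 0, "hand": -0.4},
  {"dx": 0, "dy": 0, "dz": -4, "ax": 0, "ay": 0, "az": 0, "hand": -0.4},
  {"dx": 0, "dy": 0, "dz": -4, "ax": 0, "ay": 0, "az": 0, "hand": -0.4},
  {"dx": 0, "dy": 0, "dz": 0, "ax": 0, "ay": 0, "az": 0, "hand": -0.4},
])

```text
t: 21.15
tool_pos: [0.6232, 0.0445, 0.1444]
tcp_rot: [0.002, 0.639, 0.769, 0.002]
wrist_force: [-0.4, 0.4, -1.4]
grip_width: 0.031
gripper_force: 30.0
```

```bash
python3 -c "
from h import *
import pickle
to(.4855,.202,.14,100.5)
f=grab_frame('top');pickle.dump(f,open('t9.pkl','wb'));a=f['frame'][190:275,95:250,::-1];a=cv2.resize(a,(775,425),interpolation=2)
s=grab_frame('scene');b=s['frame'][110:285,130:320,::-1]
print(f['frame'].shape);cv2.imwrite('pics/t9.png',a)"
```

```text
t 21.15 pos [0.6232 0.0445 0.1444] hdg 100.6 tilt [ 0.005  0.    -1.   ] width 0.031 F [-0.4  0.4 -1.4] j [ 0.4   0.58 -0.73  1.66  0.43  1.07 -0.27]
  shift [ 18.02 -10.64   0.37] az 0.1 shift after turn [ 18.   -10.67   0.37]
(384, 512, 3)
```

View pics/t9.png

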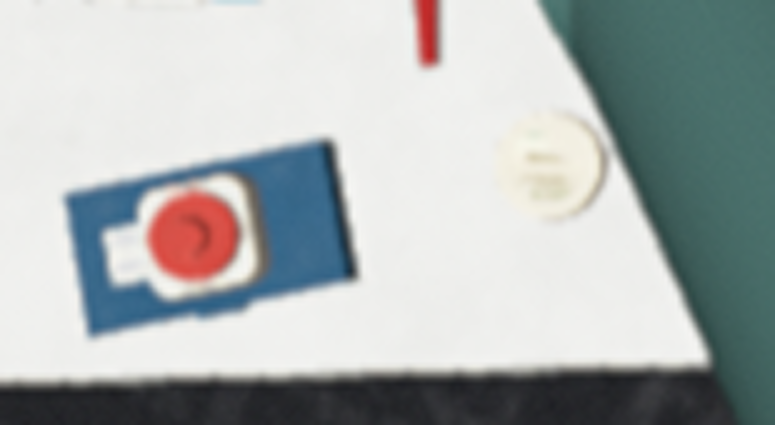

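Top view: the timer dial is at (194,235) on the lid, which runs (68,195), (322,142), (345,280), (92,336). The pot is at (551,166). Computing in box axes.

```bash
python3 -c "
from h import *
import pickle
f=pickle.load(open('t9.pkl','rb'))
D=lambda u,v,z:onz(f,95+u/5-.4,190+v/5-.4,z)
L=np.array([D(68,195,.035),D(322,142,.035),D(345,280,.035),D(92,336,.035)])
c=L.mean(0);y=(L[0]-L[1]+L[3]-L[2])[:2];y/=np.linalg.norm(y);x=np.array([y[1],-y[0]])
print(np.round(L,4).tolist(),c,'yaw',np.degrees(np.arctan2(x[1],x[0])))
print('dims',np.linalg.norm(L[0]-L[1]),np.linalg.norm(L[0]-L[3]))
b=lambda p:np.round([(p-c)[:2]@x,(p-c)[:2]@y],4)
print('dial',b(D(194,235,.078)),'base',b((D(137,190,.059)+D(245,172,.059)+D(265,280,.059)+D(158,301,.059))/4),'pot',D(551,166,.034),b(D(551,166,.034)))
for s in(.12,.1965): print(s,c[:2]-s*y)
"
```

```text
[[0.4902, 0.3999, 0.035], [0.517, 0.2555, 0.035], [0.4381, 0.2421, 0.035], [0.4104, 0.3849, 0.035]] [0.46392386 0.32060638 0.035     ] yaw 10.745837949336075
dims 0.1468621885880326 0.08126863842788372
dial [ 0.0014 -0.0067] base [ 0.001  -0.0045] pot [0.50002312 0.12446376 0.034     ] [-0.0011 -0.1994]
0.12 [0.48629818 0.2027107 ]
0.1965 [0.50056181 0.12755221]
```

move_arm([
  {"dx": 4.5, "dy": -2.6, "dz": 0, "ax": 0, "ay": 0, "az": 0, "hand": -0.4},
  {"dx": 4.5, "dy": -2.6, "dz": 0, "ax": 0, "ay": 0, "az": 0, "hand": -0.4},
  {"dx": 4.5, "dy": -2.6, "dz": 0, "ax": 0, "ay": 0, "az": 0, "hand": -0.4},
  {"dx": 4.6, "dy": -2.6, "dz": 0, "ax": 0, "ay": 0, "az": 0, "hand": -0.4},
  {"dx": 0, "dy": 0, "dz": 0, "ax": 0, "ay": 0, "az": 0, "hand": -0.4},
  {"dx": 0, "dy": 0, "dz": 0, "ax": 0, "ay": 0, "az": 0, "hand": -0.4},
])

```text
t: 22.0
tool_pos: [0.4861, 0.2024, 0.1402]
tcp_rot: [-0.0, 0.639, 0.769, -0.001]
wrist_force: [0.2, -0.0, -1.4]
grip_width: 0.0307
gripper_force: 30.0
```

```bash
python3 -c "
from h import *
to(.4866,.2042,.0112,100.7)"
```

```text
t 22.0 pos [0.4861 0.2024 0.1402] hdg 100.6 tilt [-0.001 -0.    -1.   ] width 0.0307 F [ 0.2 -0.  -1.4] j [ 0.2   0.43 -0.81  1.9   0.38  0.97 -0.59]
  shift [ 0.17  0.1  12.9 ] az -0.1 shift after turn [ 0.17  0.1  12.9 ]
```

move_arm([
  {"dx": 0.1, "dy": 0, "dz": 4, "ax": 0, "ay": 0, "az": 0, "hand": -0.4},
  {"dx": 0, "dy": 0, "dz": 4, "ax": 0, "ay": 0, "az": 0, "hand": -0.4},
  {"dx": 0, "dy": 0, "dz": 3, "ax": 0, "ay": 0, "az": 0, "hand": -0.4},
  {"dx": 0, "dy": 0, "dz": 1.2, "ax": 0, "ay": 0, "az": 0, "hand": -0.4},
  {"dx": 0, "dy": 0, "dz": 0.3, "ax": 0, "ay": 0, "az": 0, "hand": -0.4},
  {"dx": 0, "dy": 0, "dz": 0.1, "ax": 0, "ay": 0, "az": 0, "hand": -0.4},
  {"dx": 0, "dy": 0, "dz": 0, "ax": 0, "ay": 0, "az": 0, "hand": -0.4},
])

```text
t: 22.88
tool_pos: [0.4865, 0.2039, 0.0157]
tcp_rot: [0.0, 0.639, 0.769, 0.0]
wrist_force: [0.1, 0.8, -0.7]
grip_width: 0.0311
gripper_force: 30.0
```

move_arm([
  {"dx": 0, "dy": 0, "dz": 0.25, "ax": 0, "ay": 0, "az": 0, "hand": -0.4},
  {"dx": 0, "dy": 0, "dz": 0.1, "ax": 0, "ay": 0, "az": 0, "hand": -0.4},
  {"dx": 0, "dy": 0, "dz": 0, "ax": 0, "ay": 0, "az": 0, "hand": -0.4},
  {"dx": 0, "dy": 0, "dz": 0, "ax": 0, "ay": 0, "az": 0, "hand": -0.4},
])

```text
t: 23.38
tool_pos: [0.486, 0.2039, 0.0114]
tcp_rot: [-0.0, 0.639, 0.769, 0.0]
wrist_force: [0.3, -0.2, -0.7]
grip_width: 0.0308
gripper_force: 30.0
```

move_arm([
  {"dx": 0, "dy": 0, "dz": 0.1, "ax": 0, "ay": 0, "az": 0, "hand": -0.4},
  {"dx": 0, "dy": 0, "dz": 0, "ax": 0, "ay": 0, "az": 0, "hand": -0.4},
])

```text
t: 23.62
tool_pos: [0.4861, 0.2041, 0.0111]
tcp_rot: [0.0, 0.639, 0.77, 0.0]
wrist_force: [-3.9, -3.1, 16.5]
grip_width: 0.0308
gripper_force: 31.8
```

move_arm([
  {"dx": 0, "dy": 0, "dz": -0.05, "ax": 0, "ay": 0, "az": 0, "hand": -0.2},
  {"dx": 0, "dy": 0, "dz": 0, "ax": 0, "ay": 0, "az": 0, "hand": 0.4},
  {"dx": 0, "dy": 0, "dz": 0, "ax": 0, "ay": 0, "az": 0, "hand": 0.4},
  {"dx": 0, "dy": 0, "dz": -3, "ax": 0, "ay": 0, "az": 0, "hand": 0.4},
  {"dx": 0, "dy": 0, "dz": -5, "ax": 0, "ay": 0, "az": 0, "hand": 0.4},
  {"dx": 0, "dy": 0, "dz": -5, "ax": 0, "ay": 0, "az": 0, "hand": 0.4},
  {"dx": 0, "dy": 0, "dz": -3, "ax": 0, "ay": 0, "az": 0, "hand": 0.4},
  {"dx": 0, "dy": 0, "dz": 0, "ax": 0, "ay": 0, "az": 0, "hand": 0.4},
])

```text
t: 24.62
tool_pos: [0.487, 0.2042, 0.1728]
tcp_rot: [0.001, 0.639, 0.769, 0.001]
wrist_force: [0.4, 0.2, -1.3]
grip_width: 0.0599
gripper_force: 0.0
```

```bash
python3 -c "
from h import *
to(.6275,.203,.17,1.5)"
```

```text
t 24.62 pos [0.487  0.2042 0.1728] hdg 100.6 tilt [ 0.003  0.001 -1.   ] width 0.0599 F [ 0.4  0.2 -1.3] j [ 0.23  0.39 -0.84  1.87  0.34  1.03 -0.57]
  shift [-2.7  13.79  0.33] az 99.1 shift after turn [14.05  0.49  0.33]
```

move_arm([
  {"dx": 0, "dy": 0, "dz": 0, "ax": 0, "ay": 0, "az": 10, "hand": 0.4},
  {"dx": 0, "dy": 0, "dz": 0, "ax": 0, "ay": 0, "az": 10, "hand": 0.4},
  {"dx": 0, "dy": 0, "dz": 0, "ax": 0, "ay": 0, "az": 10, "hand": 0.4},
  {"dx": 0, "dy": 0, "dz": 0, "ax": 0, "ay": 0, "az": 10, "hand": 0.4},
  {"dx": 0, "dy": 0, "dz": 0, "ax": 0, "ay": 0, "az": 10, "hand": 0.4},
  {"dx": 0, "dy": 0, "dz": 0, "ax": 0, "ay": 0, "az": 10, "hand": 0.4},
  {"dx": 0, "dy": 0, "dz": 0, "ax": 0, "ay": 0, "az": 10, "hand": 0.4},
  {"dx": 0, "dy": 0, "dz": 0, "ax": 0, "ay": 0, "az": 10, "hand": 0.4},
])

```text
t: 25.62
tool_pos: [0.4855, 0.2036, 0.1698]
tcp_rot: [0.0, 0.984, 0.176, -0.001]
wrist_force: [-0.6, -0.1, -0.1]
grip_width: 0.0595
gripper_force: 0.0
```

move_arm([
  {"dx": 0, "dy": 0, "dz": 0, "ax": 0, "ay": 0, "az": 10, "hand": 0.4},
  {"dx": 0, "dy": 0, "dz": 0, "ax": 0, "ay": 0, "az": 9, "hand": 0.4},
  {"dx": 4.7, "dy": 0.2, "dz": 0, "ax": 0, "ay": 0, "az": 0, "hand": 0.4},
  {"dx": 4.7, "dy": 0.2, "dz": 0, "ax": 0, "ay": 0, "az": 0, "hand": 0.4},
  {"dx": 4.7, "dy": 0.1, "dz": 0, "ax": 0, "ay": 0, "az": 0, "hand": 0.4},
  {"dx": 0, "dy": 0, "dz": 5, "ax": 0, "ay": 0, "az": 0, "hand": 0.4},
  {"dx": 0, "dy": 0, "dz": 5, "ax": 0, "ay": 0, "az": 0, "hand": 0.4},
  {"dx": 0, "dy": 0, "dz": 0, "ax": 0, "ay": 0, "az": 0, "hand": 0.4},
])

```text
t: 26.62
tool_pos: [0.6244, 0.2019, 0.0666]
tcp_rot: [0.001, 1.0, 0.014, -0.004]
wrist_force: [-0.5, -0.0, 0.2]
grip_width: 0.0597
gripper_force: 0.0
```

```bash
python3 -c "
from h import *
to(.6275,.203,-.02,1.5)
f=grab_frame('wrist');im=f['frame'].copy()
for P in([.6946,.2,.012],[.6277,.2,.012]):
  u=proj(f,P)[0];print(u);cv2.circle(im,tuple(int(x) for x in u),3,(0,255,0),1)
cv2.imwrite('pics/w10.png',im[:,:,::-1])"
```

```text
t 26.62 pos [0.6244 0.2019 0.0666] hdg 1.6 tilt [-0.007 -0.002 -1.   ] width 0.0597 F [-0.5 -0.   0.2] j [-0.07  0.66 -0.41  1.62  0.31  0.94 -2.13]
  shift [ 0.38 -0.12  8.66] az 0.1 shift after turn [ 0.38 -0.12  8.66]
[258.04724993 102.34284117]
[254.88022147 202.14879561]
```

View pics/w10.png

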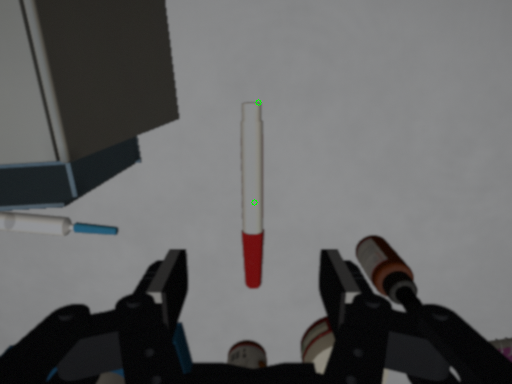

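The pen runs (252,102)–(253,287), in line with the tool and centred between the fingers (column 253). Descending and gripping.

move_arm([
  {"dx": 0.3, "dy": 0, "dz": 3, "ax": 0, "ay": 0, "az": 0, "hand": 0.2},
  {"dx": 0, "dy": 0, "dz": 3, "ax": 0, "ay": 0, "az": 0, "hand": 0.0},
  {"dx": 0, "dy": 0, "dz": 1.5, "ax": 0, "ay": 0, "az": 0, "hand": 0.0},
  {"dx": 0, "dy": 0, "dz": 0.9, "ax": 0, "ay": 0, "az": 0, "hand": 0.0},
  {"dx": 0, "dy": 0, "dz": 0, "ax": 0, "ay": 0, "az": 0, "hand": 0},
], newtons=25)

```text
t: 27.3
tool_pos: [0.6304, 0.2031, -0.0125]
tcp_rot: [-0.0, 1.0, 0.014, 0.0]
wrist_force: [-0.2, -0.5, 0.1]
grip_width: 0.0425
gripper_force: 0.0
```

move_arm([
  {"dx": 0, "dy": 0, "dz": 0, "ax": 0, "ay": 0, "az": 0, "hand": -0.8},
  {"dx": 0, "dy": 0, "dz": 0, "ax": 0, "ay": 0, "az": 0, "hand": -0.8},
  {"dx": 0, "dy": 0, "dz": 0, "ax": 0, "ay": 0, "az": 0, "hand": -0.8},
  {"dx": 0, "dy": 0, "dz": 0, "ax": 0, "ay": 0, "az": 0, "hand": -0.8},
], newtons=25)

```text
t: 27.8
tool_pos: [0.6301, 0.2029, -0.013]
tcp_rot: [-0.0, 1.0, 0.014, 0.0]
wrist_force: [0.4, 0.3, 0.4]
grip_width: 0.0086
gripper_force: 0.1
```

move_arm([
  {"dx": 0, "dy": 0, "dz": -0.5, "ax": 0, "ay": 0, "az": 0, "hand": 0},
  {"dx": 0, "dy": 0, "dz": 0, "ax": 0, "ay": 0, "az": 0, "hand": 0},
  {"dx": 0, "dy": 0, "dz": 0, "ax": 0, "ay": 0, "az": 0, "hand": 0},
  {"dx": 0, "dy": 0, "dz": 0.9, "ax": 0, "ay": 0, "az": 0, "hand": 0},
  {"dx": 0, "dy": 0, "dz": 0.5, "ax": 0, "ay": 0, "az": 0, "hand": 0},
  {"dx": 0, "dy": 0, "dz": 0, "ax": 0, "ay": 0, "az": 0, "hand": 0},
])

```text
t: 28.55
tool_pos: [0.6296, 0.2028, -0.0229]
tcp_rot: [0.0, 1.0, 0.014, -0.001]
wrist_force: [-0.2, -0.7, -0.1]
grip_width: 0.0425
gripper_force: 0.0
```

```bash
python3 -c "
from h import *
import pickle
to(.63,.203,-.0235,1.5)
f=grab_frame('wrist');save(f,'w11.png')
s=grab_frame('top');pickle.dump(s,open('t11.pkl','wb'))"
```

```text
t 28.55 pos [ 0.6296  0.2028 -0.0229] hdg 1.6 tilt [-0.001 -0.    -1.   ] width 0.0425 F [-0.2 -0.7 -0.1] j [-0.1   0.78 -0.37  1.63  0.36  0.79 -2.17]
  shift [ 0.04 -0.02  0.06] az 0.1 shift after turn [ 0.04 -0.02  0.06]
```

View pics/w11.png

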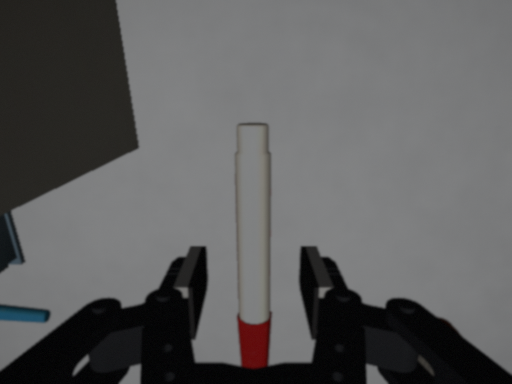

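The pen is undisturbed and centred between the fingers (columns 236–270). I've now viewed 15 pictures, one over the limit of 14, so from here I'll work from numbers only. Gripping.

move_arm([
  {"dx": 0, "dy": 0, "dz": 0, "ax": 0, "ay": 0, "az": 0, "hand": -0.8},
  {"dx": 0, "dy": 0, "dz": 0, "ax": 0, "ay": 0, "az": 0, "hand": -0.8},
  {"dx": 0, "dy": 0, "dz": 0, "ax": 0, "ay": 0, "az": 0, "hand": -0.8},
  {"dx": 0, "dy": 0, "dz": 0, "ax": 0, "ay": 0, "az": 0, "hand": -0.8},
], newtons=25)

```text
t: 29.15
tool_pos: [0.6302, 0.2031, -0.0218]
tcp_rot: [-0.0, 1.0, 0.014, 0.0]
wrist_force: [-1.2, -0.6, 5.7]
grip_width: 0.014
gripper_force: 24.7
```

move_arm([
  {"dx": 0, "dy": 0, "dz": -1, "ax": 0, "ay": 0, "az": 0, "hand": -0.8},
  {"dx": 0, "dy": 0, "dz": -4, "ax": 0, "ay": 0, "az": 0, "hand": -0.8},
  {"dx": 0, "dy": 0, "dz": -5, "ax": 0, "ay": 0, "az": 0, "hand": -0.8},
  {"dx": 0, "dy": 0, "dz": -5, "ax": 0, "ay": 0, "az": 0, "hand": -0.8},
  {"dx": -3, "dy": 4, "dz": 0, "ax": 0, "ay": 0, "az": 0, "hand": -0.8},
  {"dx": -3, "dy": 4, "dz": 0, "ax": 0, "ay": 0, "az": 0, "hand": -0.8},
  {"dx": -3, "dy": 4, "dz": 0, "ax": 0, "ay": 0, "az": 0, "hand": -0.8},
  {"dx": -3, "dy": 4, "dz": 0, "ax": 0, "ay": 0, "az": 0, "hand": -0.8},
])

```text
t: 30.15
tool_pos: [0.5135, 0.0382, 0.1283]
tcp_rot: [0.0, 1.0, 0.014, 0.0]
wrist_force: [0.5, -0.4, 0.8]
grip_width: 0.0138
gripper_force: 24.5
```

move_arm([
  {"dx": -2.5, "dy": 4, "dz": 0, "ax": 0, "ay": 0, "az": 0, "hand": -0.8},
  {"dx": 0, "dy": 5, "dz": 0, "ax": 0, "ay": 0, "az": 0, "hand": -0.8},
  {"dx": 0, "dy": 0, "dz": 0, "ax": 0, "ay": 0, "az": -9.95, "hand": -0.8},
  {"dx": 0, "dy": 0, "dz": 0, "ax": 0, "ay": 0, "az": -9.95, "hand": -0.8},
  {"dx": 0, "dy": 0, "dz": 0, "ax": 0, "ay": 0, "az": -9.95, "hand": -0.8},
  {"dx": 0, "dy": 0, "dz": 0, "ax": 0, "ay": 0, "az": -9.95, "hand": -0.8},
  {"dx": 0, "dy": 0, "dz": 0, "ax": 0, "ay": 0, "az": -9.95, "hand": -0.8},
  {"dx": 0, "dy": 0, "dz": 0, "ax": 0, "ay": 0, "az": -9.95, "hand": -0.8},
])

```text
t: 31.15
tool_pos: [0.4921, -0.0512, 0.1283]
tcp_rot: [0.0, 0.859, 0.512, 0.0]
wrist_force: [-0.4, -1.0, 1.1]
grip_width: 0.0144
gripper_force: 24.5
```

move_arm([
  {"dx": 0, "dy": 0, "dz": 0, "ax": 0, "ay": 0, "az": -9.95, "hand": -0.8},
  {"dx": 0, "dy": 0, "dz": 0, "ax": 0, "ay": 0, "az": -9.95, "hand": -0.8},
  {"dx": 0, "dy": 0, "dz": 0, "ax": 0, "ay": 0, "az": -9.95, "hand": -0.8},
  {"dx": 0, "dy": 0, "dz": 0, "ax": 0, "ay": 0, "az": -9.95, "hand": -0.8},
  {"dx": 0, "dy": 0, "dz": 0, "ax": 0, "ay": 0, "az": 0, "hand": -0.8},
])

```text
t: 31.78
tool_pos: [0.4921, -0.0512, 0.1282]
tcp_rot: [0.0, 0.636, 0.772, 0.0]
wrist_force: [-0.2, -0.0, 0.1]
grip_width: 0.0143
gripper_force: 24.5
```

```bash
python3 -c "
from h import *
to(.466,-.061,.0,101.3)
f=grab_frame('wrist');hsv=cv2.cvtColor(f['frame'],cv2.COLOR_RGB2HSV)
m=cv2.inRange(hsv,np.array([172,150,60]),np.array([180,255,255]))|cv2.inRange(hsv,np.array([0,170,60]),np.array([5,255,255]))
n,l,st,c=cv2.connectedComponentsWithStats(m)
print([(st[i].tolist(),c[i].round()) for i in range(1,n) if st[i,4]>60])"
```

```text
t 31.77 pos [ 0.4921 -0.0512  0.1282] hdg 101.0 tilt [ 0. -0. -1.] width 0.0143 F [-0.2 -0.   0.1] j [ 0.68  0.37 -0.76  1.99  0.33  0.91 -0.06]
  shift [-0.46 -2.75 12.82] az -0.3 shift after turn [-0.44 -2.75 12.82]
[([238, 319, 31, 50, 1195], array([253., 344.]))]
```

move_arm([
  {"dx": -0.2, "dy": -2.7, "dz": 0, "ax": 0, "ay": 0, "az": 0, "hand": -0.8},
  {"dx": 0, "dy": 0, "dz": 4, "ax": 0, "ay": 0, "az": 0, "hand": -0.8},
  {"dx": 0, "dy": 0, "dz": 4, "ax": 0, "ay": 0, "az": 0, "hand": -0.8},
  {"dx": 0, "dy": 0, "dz": 3.5, "ax": 0, "ay": 0, "az": 0, "hand": -0.8},
  {"dx": 0, "dy": 0, "dz": 1.5, "ax": 0, "ay": 0, "az": 0, "hand": -0.8},
  {"dx": 0, "dy": 0, "dz": 0.5, "ax": 0, "ay": 0, "az": 0, "hand": -0.8},
  {"dx": 0, "dy": 0, "dz": 0, "ax": 0, "ay": 0, "az": 0, "hand": -0.8},
])

```text
t: 32.7
tool_pos: [0.4665, -0.0582, -0.0064]
tcp_rot: [0.0, 0.636, 0.772, 0.0]
wrist_force: [-0.0, -0.3, 0.7]
grip_width: 0.0143
gripper_force: 24.5
```

```bash
python3 -c "
from h import *
to(.466,-.059,-.0115,101)"
```

```text
t 32.7 pos [ 0.4665 -0.0582 -0.0064] hdg 101.1 tilt [ 0.001 -0.    -1.   ] width 0.0143 F [-0.  -0.3  0.7] j [ 0.57  0.56 -0.61  2.12  0.55  0.62 -0.23]
  shift [-0.06 -0.06  0.51] az 0.1 shift after turn [-0.06 -0.06  0.51]
```

move_arm([
  {"dx": 0, "dy": 0, "dz": 0.2, "ax": 0, "ay": 0, "az": 0, "hand": -0.8},
  {"dx": 0, "dy": 0, "dz": 0.1, "ax": 0, "ay": 0, "az": 0, "hand": -0.8},
  {"dx": 0, "dy": 0, "dz": 0, "ax": 0, "ay": 0, "az": 0, "hand": -0.8},
])

```text
t: 33.08
tool_pos: [0.4661, -0.0583, -0.0099]
tcp_rot: [0.0, 0.635, 0.772, 0.0]
wrist_force: [0.7, -0.4, -0.1]
grip_width: 0.0143
gripper_force: 24.5
```

move_arm([
  {"dx": 0, "dy": 0, "dz": 0.1, "ax": 0, "ay": 0, "az": 0, "hand": -0.8},
  {"dx": 0, "dy": 0, "dz": 0, "ax": 0, "ay": 0, "az": 0, "hand": -0.8},
])

```text
t: 33.33
tool_pos: [0.4661, -0.0583, -0.0111]
tcp_rot: [0.0, 0.635, 0.772, -0.0]
wrist_force: [0.4, 0.2, 1.2]
grip_width: 0.0141
gripper_force: 24.7
```

move_arm([
  {"dx": 0, "dy": 0, "dz": 0.05, "ax": 0, "ay": 0, "az": 0, "hand": -0.8},
  {"dx": 0, "dy": 0, "dz": 0, "ax": 0, "ay": 0, "az": 0, "hand": -0.4},
  {"dx": 0, "dy": 0, "dz": 0, "ax": 0, "ay": 0, "az": 0, "hand": -0.2},
  {"dx": 0, "dy": 0, "dz": 0, "ax": 0, "ay": 0, "az": 0, "hand": -0.2},
  {"dx": 0, "dy": 0, "dz": -2, "ax": 0, "ay": 0, "az": 0, "hand": -0.2},
  {"dx": 0, "dy": 0, "dz": -5, "ax": 0, "ay": 0, "az": 0, "hand": -0.2},
  {"dx": 0, "dy": 0, "dz": -5, "ax": 0, "ay": 0, "az": 0, "hand": -0.2},
  {"dx": 0, "dy": 0, "dz": -5, "ax": 0, "ay": 0, "az": 0, "hand": -0.2},
])

```text
t: 34.33
tool_pos: [0.4657, -0.0581, 0.1599]
tcp_rot: [-0.0, 0.635, 0.772, -0.0]
wrist_force: [-1.4, -0.5, 0.9]
grip_width: 0.0342
gripper_force: 0.0
```

move_arm([
  {"dx": -5, "dy": -2, "dz": 0, "ax": 0, "ay": 0, "az": 0, "hand": -0.2},
  {"dx": -5, "dy": -2, "dz": 0, "ax": 0, "ay": 0, "az": 0, "hand": -0.2},
  {"dx": -5, "dy": -2, "dz": 0, "ax": 0, "ay": 0, "az": 0, "hand": -0.2},
  {"dx": -5, "dy": -2, "dz": 0, "ax": 0, "ay": 0, "az": 0, "hand": -0.2},
  {"dx": -5, "dy": -2, "dz": 0, "ax": 0, "ay": 0, "az": 0, "hand": -0.2},
  {"dx": -5, "dy": -2, "dz": 0, "ax": 0, "ay": 0, "az": 0, "hand": -0.2},
  {"dx": 0, "dy": 0, "dz": 0, "ax": 0, "ay": 0, "az": 0, "hand": -0.2},
])

```text
t: 35.2
tool_pos: [0.4042, -0.3794, 0.1577]
tcp_rot: [-0.0, 0.638, 0.77, -0.0]
wrist_force: [-0.2, 1.5, -0.7]
grip_width: 0.0339
gripper_force: 0.0
```

```bash
python3 - <<'E'
from h import *
import pickle
f=grab_frame("top");pickle.dump(f,open("tF.pkl","wb"));s=grab_frame("scene");pickle.dump(s,open("sF.pkl","wb"))
print(observe()["tool_pos"])
c=np.array([.4639,.3206]);a=np.radians(10.7);x=np.array([np.cos(a),np.sin(a)]);y=np.array([-x[1],x[0]])
b=lambda p:np.round([(p[:2]-c)@x,(p[:2]-c)@y],4)
hsv=cv2.cvtColor(f["frame"],cv2.COLOR_RGB2HSV)
def bl(m,x0,y0,x1,y1,nm,z,amin=15):
    k=np.zeros_like(m);k[y0:y1,x0:x1]=m[y0:y1,x0:x1]
    n,l,st,cc=cv2.connectedComponentsWithStats(k)
    for i in range(1,n):
        if st[i,4]>=amin: p=onz(f,*cc[i],z);print(nm,np.round(cc[i],1),st[i].tolist(),np.round(p,4),"box frame",b(p))
red=cv2.inRange(hsv,np.array([0,140,90]),np.array([8,255,255]))|cv2.inRange(hsv,np.array([172,140,90]),np.array([180,255,255]))
bl(red,95,190,310,270,"red",.02);bl(red,95,190,165,270,"dial",.077)
dark=cv2.inRange(hsv,np.array([0,0,0]),np.array([180,255,110]))
bl(dark,165,190,230,240,"bottle-ish",.08)
cream=cv2.inRange(hsv,np.array([15,14,120]),np.array([40,120,255]));cream=cv2.morphologyEx(cream,cv2.MORPH_CLOSE,np.ones((3,3)))
bl(cream,185,205,240,245,"pot",.034)
# pen on pad: everything not purple inside the pad quad
q=np.array([proj(f,[p])[0] for p in([.4305,-.1431,.011],[.4026,-.003,.011],[.5017,.0156,.011],[.5287,-.1256,.011])]).astype(int)
k=np.zeros(hsv.shape[:2],np.uint8);cv2.fillConvexPoly(k,q,255);k=cv2.erode(k,np.ones((3,3)))
pur=cv2.inRange(hsv,np.array([135,60,30]),np.array([168,255,255]));m=k&~pur
ys,xs=np.nonzero(m);r=cv2.minAreaRect(np.c_[xs,ys].astype(np.float32));P=np.array([onz(f,*p,.022) for p in cv2.boxPoints(r)])
print("pen",len(xs),np.round(P,4).tolist(),"centre",P.mean(0))
E
```

```text
[ 0.40589513 -0.37549213  0.15803682]
red [284.9 228.8] [278, 226, 15, 8, 71] [ 0.4769 -0.1072  0.02  ] box frame [-0.0666 -0.4228]
red [133.4 236.8] [125, 229, 17, 16, 209] [0.4649 0.3329 0.02  ] box frame [0.0033 0.0119]
dial [133.4 236.8] [125, 229, 17, 16, 209] [0.466  0.3148 0.077 ] box frame [ 0.001  -0.0061]
bottle-ish [210.2 192.3] [207, 190, 8, 6, 37] [0.5835 0.103  0.08  ] box frame [ 0.0771 -0.236 ]
bottle-ish [177.6 227.9] [172, 224, 13, 9, 98] [0.4873 0.1932 0.08  ] box frame [-0.0006 -0.1295]
pot [205.  222.7] [195, 213, 21, 21, 360] [0.5002 0.1239 0.034 ] box frame [-0.0008 -0.2   ]
pen 298 [[0.4633, 0.0072, 0.022], [0.4931, -0.1269, 0.022], [0.4738, -0.1311, 0.022], [0.4442, 0.0028, 0.022]] centre [ 0.46859745 -0.06199757  0.022     ]
```

```bash
python3 - <<'E'
from h import *
import pickle
f=pickle.load(open("tF.pkl","rb"));s=pickle.load(open("sF.pkl","rb"))
hsv=cv2.cvtColor(s["frame"],cv2.COLOR_RGB2HSV)
red=cv2.inRange(hsv,np.array([0,140,80]),np.array([8,255,255]))|cv2.inRange(hsv,np.array([172,140,80]),np.array([180,255,255]))
n,l,st,c=cv2.connectedComponentsWithStats(red)
for i in range(1,n):
    if st[i,4]>15: print(st[i].tolist(),c[i].round(1),"tri dial",tri(f,(133.4,236.8),s,c[i]) if st[i,4]>80 else "","onz .074",onz(s,*c[i],.074).round(4))
dark=cv2.inRange(hsv,np.array([0,0,0]),np.array([180,255,90]));p=proj(s,[.4866,.2012,.05])[0].astype(int);print("bottle exp",p)
k=np.zeros_like(dark);k[p[1]-30:p[1]+30,p[0]-15:p[0]+15]=dark[p[1]-30:p[1]+30,p[0]-15:p[0]+15]
n,l,st,c=cv2.connectedComponentsWithStats(k)
for i in range(1,n):
    if st[i,4]>15:print("dark",st[i].tolist(),c[i].round(1))
print("expected top/base",proj(s,[[.4866,.2012,.102],[.4866,.2012,0]]).round(1).tolist())
# lid corner columns in scene for a check of the box itself
ca=np.array([.4639,.3206]);a=np.radians(10.7);x=np.array([np.cos(a),np.sin(a)]);y=np.array([-x[1],x[0]])
print("dial if centred: top",proj(f,[[*ca,.077]]).round(1),"scene",proj(s,[[*ca,.074]]).round(1))
E
```

```text
[279, 70, 4, 8, 19] [280.1  73.6] tri dial  onz .074 [ 1.5459 -0.7547  0.074 ]
[317, 127, 44, 22, 271] [336.6 135.8] tri dial (array([0.35430106, 0.08522454, 0.41586178]), np.float64(0.3322144234288708)) onz .074 [ 0.7538 -0.4902  0.074 ]
[383, 139, 6, 5, 17] [384.8 141.1] tri dial  onz .074 [ 0.6228 -0.6187  0.074 ]
[292, 207, 11, 7, 43] [296.8 209.6] tri dial  onz .074 [ 0.4131 -0.0603  0.074 ]
[158, 239, 18, 12, 176] [166.6 244.5] tri dial (array([0.46578905, 0.31892922, 0.06374024]), np.float64(0.00012885611333978274)) onz .074 [0.4529 0.3229 0.074 ]
bottle exp [203 231]
dark [214, 201, 4, 9, 30] [215.8 205.2]
dark [199, 217, 11, 31, 165] [202.9 230.4]
dark [188, 251, 11, 10, 88] [193.5 256.2]
expected top/base [[202.8, 215.6], [205.1, 245.3]]
dial if centred: top [[131.2 237.6]] scene [[165.9 241.9]]
```

```bash
python3 -c "
from rig import sign_off
print(sign_off())"
```

```text
the job is handed in; nothing more can be done
None
```

The station is set out and handed in at about 35 s: timer within about 2 mm of the lid's middle, pot with a gap of about 93 mm, bottle upright within about 5 mm of mid-gap, pen along the notebook's middle within about 3 mm. I moved nothing else, but I viewed 15 pictures, one over the limit of 14.

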